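# Charge the packed column and hold the bed-level gauge at its mark

### The arm

A 6-joint arm with a two-finger parallel gripper is mounted at the origin on a cart in front of the work surface, level with it; the furniture and walls round the work are solid. World frame = base frame: x ahead of the robot, y to its left, z up, the work surface at z = 0. Lengths are in m, angles in rad, forces in N, time in s.
With the tool pointing down it reaches from about 0.3 to 0.875 m from the base axis. Payload 6.4 kg.
Tool frame: the origin (TCP) lies at the very end of the fingers, on their centre line; the grasp point (between the pads) lies 19 mm behind it; z points along the fingers, y is the direction in which the jaws open and shut (so a half turn about z gives the same grasp; the last joint's range is limited). The gripper opens to 85 mm and grips with 20 to 120 N. Pads are 22 mm wide; open, the fingers measure 114 mm over their backs; the gripper's body (76 mm by 85 mm) begins 54 mm behind the grasp point. The pads swing forward as they close: fully open they stand 13 mm farther back than shut.
Start: joints at [1.059, 0.181, 1.607, -0, 1.354, -0.206], TCP at [0.173, 0.548, 0.231] pointing down, gripper open.
Joint ranges: [-2.99, 2.99], [-0.89, 2.07], [0.3, 2.58], [-1.14, 4.28], [0, 2.63], [-3.12, 3.12]. Speed limits (rad/s): [2.57, 2.57, 3.01, 3.14, 3.14, 3.14].

### API

Orientations are given as a unit quaternion [w, x, y, z].
In Python, from bench import telemetry, imaging, ctrl gives the robot as it stands.
- The arm moves only by the shell command python3 -m pendant 'ROWS' [OPENING]. ROWS is JSON, a list that holds one entry, the list of rows, each a list of 6 numbers: the shift along the tool's x, y, z in units of 200 mm (1.0 is 200 mm), then the turn, a rotation vector about the tool's x, y, z in units of pi rad (1.0 is pi rad). In form: [[[tx, ty, tz, rx, ry, rz], ...]]. A call has 1 to 12 rows; each row shifts and turns the pose as measured when the row begins, along the tool's axes as they then stand; what a row does not reach is not made up. A row lasts 1/8 s, in which the tool goes at most 62.5 mm and 10.7 degrees, less where a joint would pass 70% of its speed; a pose out of reach is approached as far as the arm can. A call with a number of a shift or a turn outside -1 to 1 is refused whole. A call with a gripper value outside its range is refused whole. OPENING is the closure, from 0 (fully open) to 1 (shut), set as the call begins (- or left out, the last holds). The fingers move at their own pace and stop on an object; the grip force is fixed at half the most. Time passes only in rows, so rows that do not move let the fingers close. It gives the time, the measured TCP pose, the force and the opening at its end, in the units of the state.
- telemetry.get_obs(): the state, without advancing time (a new reading comes with each control period).
- imaging.camera(name): name is "scene" or "top" or "wrist"; returns a dict with "pixels" (480x640x3 uint8, blue, green, red), "vfov" (degrees; the focal length in pixels is half the picture's height over the tangent of half this angle, whatever the lens; pixels are square), "cx", "cy" (the principal point, pixels), "R" (3x3) and "t" (3): a world point X has camera coordinates R X + t. Camera axes: x right, y down, z forward; pixel columns grow to the right and rows downward; lengths in m; the calibration is good to about 2 mm. A picture is of the moment at which its call begins. There is no depth.
- ctrl.hand_in(): hands the job in, once; it reports no verdict.
The state is a dict: "time_s": time; "q": joint angles; "dq": joint speeds; "joint_efforts": joint torques, N m; "eef_pos": TCP position; "eef_rot": TCP orientation; "wrist_force": force on the tool from outside, world axes, zero at the start; "torque": the same for the moment, N m; "opening": opening from 0.0 (shut) to 1.0 (fully open).
Only numpy, scipy, OpenCV 4.12 (cv2) and the standard library are available. Lean on these libraries where they do the work, as an engineer would, in place of code of your own. Each camera call takes 0.05 s, during which the arm holds its last target.

### The job

Tip all six ceramic balls out of the scoop through the green funnel into the glass tube, and stand the empty scoop back on the bench. Then press the orange lock button to release the gauge's telescoping arm, take its head by the blue grip and draw it out until the pointer stands at the red mark beside the scale. Finish still holding the head at the mark, because a spring pulls the arm back as soon as it is let go; do not disturb the other glassware and bottles.

Things in the scene. Friction and masses are not known exactly. Their poses are not given: they have to be found in the camera images.
- scoop: loose flat-bottomed aluminium scoop, about 110 g. Origin under the middle of its tray; x points out over the open nose, z up. Tray 46 mm wide outside, inner floor 2 mm above the underside from x = -39 to +20 mm, side walls 30 mm high, open at the nose. Within about 10 degrees of level the balls stay in; tipped 40 degrees or more nose down they roll out
- scoop_grip (a point): middle of the scoop's black handle, a level bar behind the tray, 18 mm wide (along the scoop's y), 14 mm tall, 72 mm long (along x); this point is 92 mm behind the scoop's origin and 30 mm above its underside
- scoop_lip (a point): middle of the scoop's open front lip, at x = +45 mm, z = +11 mm of the scoop, the end of a nose ramp that rises 20 degrees from the tray's floor
- column: fixed column carrier on the gauge's rail: glass tube of 37 mm bore standing on a grey shoe, topped by a green funnel. Its x is the direction in which the gauge's arm extends, its y points to the scale bar, its z up; the tube's axis is its z axis
- funnel_mouth (a point): centre of the funnel's round mouth, level with its rim; rim 101 mm outside diameter, 95 mm inside, cone 50 mm deep narrowing to the tube's 37 mm bore
- tube_floor (a point): centre of the tube's inner floor, 123 mm below the funnel's rim
- red_mark (a point): tip of the fixed red index at the white scale bar on the side of the column away from the robot; the carrier is clamped anywhere from 110 to 135 mm along the scale, so that at the mark the sensor looks straight down the tube
- gauge: fixed bed-level gauge: aluminium rail 385 x 74 mm, grey pedestal, grey sleeve 36 mm wide whose top is 208 mm above the bench. x is the direction in which the arm extends, y points to the scale bar (top 184 mm above the bench, 58 to 74 mm beside the arm's axis), z up; origin on the bench under the rail
- gauge_arm (a joint): extension of the telescoping arm in m: 0 parked and locked, 0.145 at its far stop. Released, a spring moves it out by itself to about 0.015; beyond that the spring pulls back with 70 N/m (about 7 N at the mark)
- head_grip (a point): centre of the blue square grip on top of the arm's head: 24 x 24 mm, 40 mm tall (20 mm above and below this point, 244 mm at the top), sides along the gauge's x and y. Below it the black sensor head, 32 mm along x, 34 mm along y, reaches down to 164 mm above the bench; moves with the arm
- pointer (a point): tip of the thin pointer on the far side of the head, over the scale bar; moves with the arm, at the mark it has the same place along the arm as red_mark
- lock_button (a joint): travel of the lock button in m: 0 up, 0.008 fully down. Lock lets go at about 0.005; full travel takes about 5.5 N. Once the arm has sprung out the button stays down by itself
- button_top (a point): centre of the top face of the orange round lock button, 23 mm diameter, on top of the sleeve, 47 mm behind the parked grip; pressed straight down
- ball_1_center (a point): centre of a loose white ceramic ball, 15 mm diameter, 10 g, in the scoop
- ball_2_center (a point): another such ball
- ball_3_center (a point): another such ball
- ball_4_center (a point): another such ball
- ball_5_center (a point): another such ball
- ball_6_center (a point): another such ball
- wash_bottle: grey plastic wash bottle with a red cap, 53 mm across, 145 mm tall, origin under its middle; leave alone
- jar: square white reagent jar with a black cap, 63 mm wide, 128 mm tall, origin under its middle; leave alone
- amber_bottle: slim amber bottle with a black cap, 50 mm across, 140 mm tall, origin under its middle; leave alone
- flask: glass conical flask, 82 mm across, 130 mm tall, origin under its middle; leave alone
- beaker: empty glass beaker, 68 mm across, 82 mm tall, origin under its middle; leave alone
Mind the look-alikes: they are no part of the job. What is shaped like the scoop but yellow is not meant.

How it is judged:
By the outcome, as a careful person would: the job done as asked, in the order asked, and still so for the second after the job is handed in, while the arm keeps its last pose, push and grip.
It also fails if it takes over 72 s, if anything falls off the work surface, if the arm or the gripper's body presses on something with over 40 N, if the wrist force passes 120 N, or if a joint passes its speed limit or range.

## Working session

There is one attempt and no reset: what is moved stays moved. The work goes in short steps, Python scripts to look and compute and a shell command to move; the robot and the scene stay as the last step left them, time stands still between calls to the robot, and variables do not carry over. Pictures are saved under pics/ and viewed, and the job is handed in when it is done.

```bash
ls; mkdir -p pics; python3 - <<'E'
from bench import telemetry, imaging
import cv2
o=telemetry.get_obs(); print(o)
for n in ["scene","top","wrist"]:
    c=imaging.camera(n); cv2.imwrite(f"pics/{n}0.png",c["pixels"]); print(n,c["vfov"],c["cx"],c["cy"],c["R"],c["t"])
E
```

```text
pics
{'time_s': 0.0, 'q': array([ 1.05872415e+00,  1.81519115e-01,  1.60798877e+00,  3.35516108e-05,
        1.35381649e+00, -2.06296305e-01]), 'dq': array([-1.46778408e-03, -2.29652980e-03,  1.37957377e-04, -1.91079627e-04,
        1.74938286e-03,  2.66554389e-06]), 'joint_efforts': array([ 6.96326770e-04, -4.44879341e+01, -3.51337945e+01, -1.63883615e-04,
        9.13036958e-03,  4.43673139e-05]), 'eef_pos': array([0.17279276, 0.54785236, 0.23040579]), 'eef_rot': array([-3.19693073e-04,  1.52296540e-01,  9.88334465e-01, -8.04846703e-04]), 'wrist_force': array([-0.416566  , -0.427278  ,  0.64143884]), 'torque': array([0.03871024, 0.00341512, 0.00950856]), 'opening': 1.0017052675226272}
scene 42.48343665316058 312.6355353368967 232.79727694134263 [[ 0.86714547 -0.49785525  0.01410273]
 [-0.28991212 -0.52757726 -0.79850686]
 [ 0.40498111  0.68833305 -0.6018205 ]] [-0.4864355   0.29739236  1.72600228]
top 45.21373689210066 315.37965835554184 244.45548107093734 [[ 0.0277018  -0.99935257  0.0229576 ]
 [-0.98414466 -0.03129091 -0.1745857 ]
 [ 0.17519104 -0.01775726 -0.98437431]] [-0.01765803  0.57731374  1.62323747]
wrist 63.30033203276706 318.02198452180056 239.79040061587204 [[ 0.30086382  0.95366524 -0.00188784]
 [ 0.90206272 -0.28394071  0.32505464]
 [ 0.30945728 -0.09950013 -0.94569335]] [-0.57405739 -0.04195315  0.38043179]
```

View pics/scene0.png

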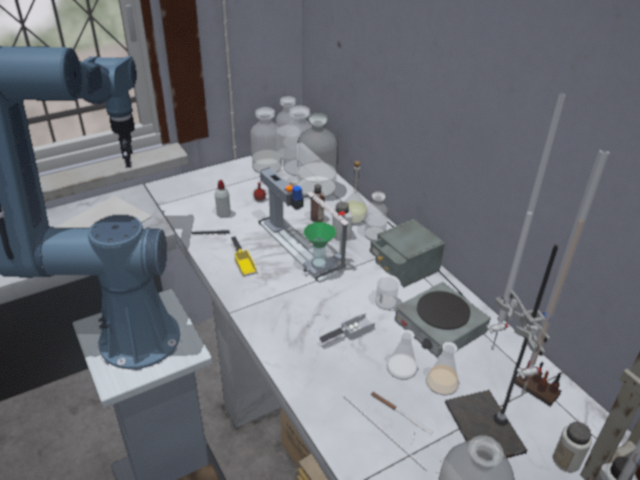

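View pics/top0.png

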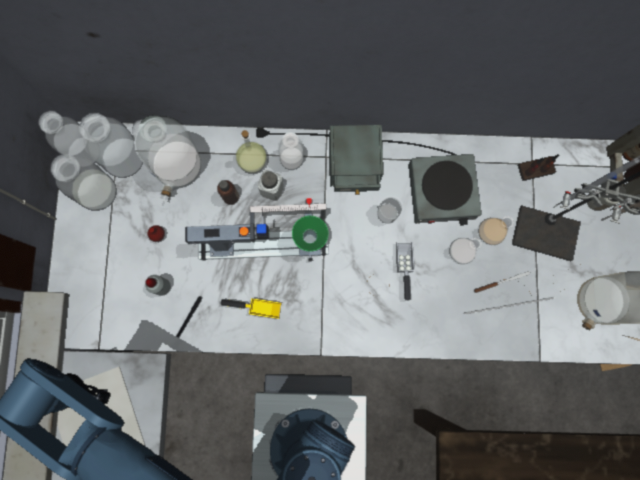

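View pics/wrist0.png

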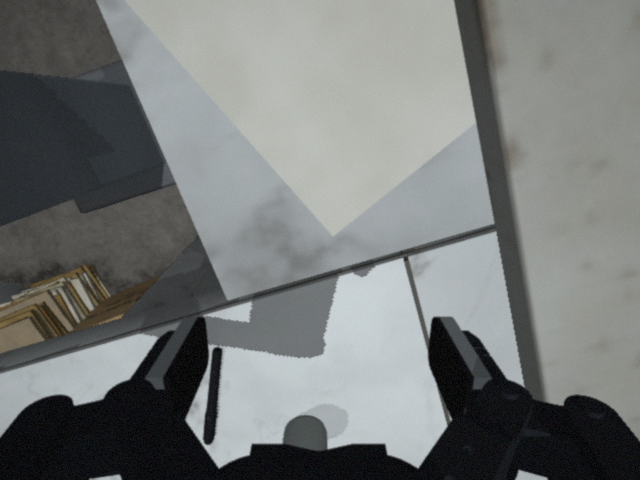

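The top view shows the aluminium scoop at about (404,265) with its nose pointing away from the robot. The gauge is at (190–330, 235), with the funnel at (310,234), the button at (244,231) and the blue grip at (263,230). The yellow scoop is the look-alike. Next I'll zoom in.

```bash
cat > h.py <<'E'
import numpy as np, cv2
from bench import telemetry, imaging, ctrl
from scipy.spatial.transform import Rotation as Ro
def f(c): return 240/np.tan(np.radians(c["vfov"]/2))
def ray(c,u,v):
    d=c["R"].T@np.array([(u-c["cx"])/f(c),(v-c["cy"])/f(c),1]); return -c["R"].T@c["t"], d/np.linalg.norm(d)
def plane(c,u,v,z):
    o,d=ray(c,u,v); return o+d*(z-o[2])/d[2]
def proj(c,X):
    p=c["R"]@np.asarray(X)+c["t"]; return np.array([c["cx"]+f(c)*p[0]/p[2],c["cy"]+f(c)*p[1]/p[2]])
def tri(*obs):
    A=np.zeros((3,3));b=np.zeros(3);L=[]
    for c,u,v in obs:
        o,d=ray(c,u,v);P=np.eye(3)-np.outer(d,d);A+=P;b+=P@o;L.append((P,o))
    X=np.linalg.solve(A,b); return X,[round(float(np.linalg.norm(P@(X-o)))*1000,1) for P,o in L]
def blobs(c,lo,hi,amin=8):
    h=cv2.cvtColor(c["pixels"],cv2.COLOR_BGR2HSV); m=cv2.inRange(h,np.array(lo),np.array(hi))
    n,l,s,ce=cv2.connectedComponentsWithStats(m)
    return [(int(s[i][4]),*[int(x) for x in s[i][:4]],ce[i].round(1).tolist()) for i in range(1,n) if s[i][4]>=amin]
def pose():
    o=telemetry.get_obs(); q=o["eef_rot"]; return o["eef_pos"],Ro.from_quat([q[1],q[2],q[3],q[0]]),o
def crop(c,x0,y0,x1,y1,k,name):
    cv2.imwrite("pics/"+name,cv2.resize(c["pixels"][y0:y1,x0:x1],None,fx=k,fy=k,interpolation=cv2.INTER_CUBIC))
E
python3 - <<'E'
from h import *
T=imaging.camera("top");S=imaging.camera("scene")
crop(T,180,180,440,320,3,"t1.png"); crop(S,180,150,420,350,3,"s1.png")
for n,c in(("T",T),("S",S)):
    for k,lo,hi in(("orange",(5,180,150),(15,255,255)),("blue",(110,150,80),(130,255,255)),("green",(60,120,40),(85,255,255)),("red",(0,180,80),(4,255,255))):
        print(n,k,blobs(c,lo,hi))
E
```

```text
T orange [(48, 240, 228, 8, 7, [243.5, 230.8])]
T blue [(89, 257, 224, 10, 10, [261.3, 228.6])]
T green [(785, 293, 216, 35, 35, [309.9, 232.2])]
T red [(13, 307, 199, 4, 4, [308.6, 200.4]), (11, 150, 228, 4, 4, [151.3, 229.7])]
S orange [(8, 287, 187, 4, 4, [288.1, 188.9])]
S blue [(59, 294, 188, 7, 12, [297.3, 194.0])]
S green [(410, 305, 222, 30, 19, [319.6, 231.1])]
S red []
```

View pics/t1.png

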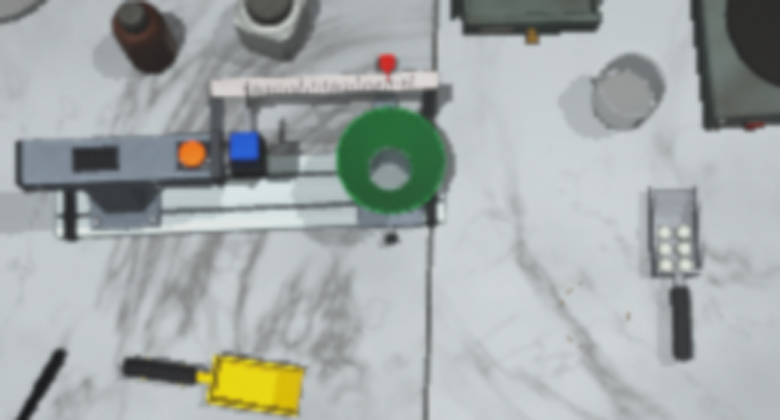

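View pics/s1.png

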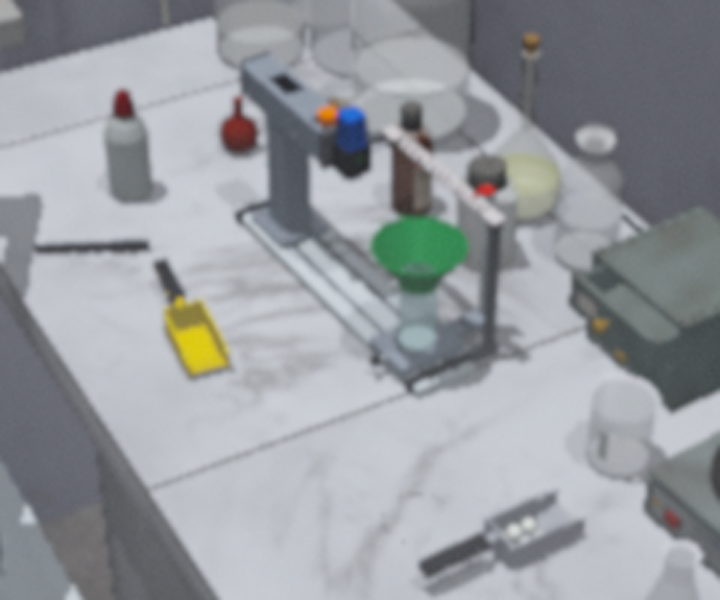

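The top crop shows the handle from (407,276) to (407.7,299). The six balls sit in the rear of the tray, and the red index is at (308.6,200). The parked grip is just past the sleeve. Next I'll triangulate.

```bash
python3 - <<'E'
from h import *
np.set_printoptions(precision=4,suppress=True)
T=imaging.camera("top");S=imaging.camera("scene")
def blk(c,x0,y0,x1,y1,t=70):
    g=c["pixels"].max(2)[y0:y1,x0:x1]; m=(g<t).astype(np.uint8)
    n,l,s,ce=cv2.connectedComponentsWithStats(m); i=1+np.argmax(s[1:,4]); ys,xs=np.where(l==i)
    r=cv2.minAreaRect(np.c_[xs,ys].astype(np.float32)); return ce[i]+[x0,y0],r,s[i]
a=blk(T,398,272,416,305);b=blk(S,315,322,346,345)
print(a,b); print("handle tri",tri((T,*a[0]),(S,*b[0])), plane(T,*a[0],0.037),plane(S,*b[0],0.037))
box=cv2.boxPoints(a[1])+[398,272]; 
for p in box: print(plane(T,*p,0.037))
# balls
m=(T["pixels"].min(2)[250:272,396:414]>190)
print("button",tri((T,243.5,230.8),(S,288.1,188.9)))
print("blue",tri((T,261.3,228.6),(S,297.3,194.0)), plane(T,261.3,228.6,.244))
print("funnel",tri((T,309.9,232.2),(S,319.6,231.1)),[plane(T,u,v,.136+.0) for u,v in((293,233.5),(328,233.5),(310.5,216),(310.5,251))])
print("button z .22",plane(T,243.5,230.8,.22))
print("redball",tri((T,308.6,200.4),(S,180+486/3,150+189/3)),plane(T,308.6,200.4,.19))
E
```

```text
Traceback (most recent call last):
ValueError: attempt to get argmax of an empty sequence
```

```bash
python3 - <<'E'
from h import *
np.set_printoptions(precision=4,suppress=True)
T=imaging.camera("top");S=imaging.camera("scene")
def blk(c,x0,y0,x1,y1,t=95):
    g=c["pixels"].max(2)[y0:y1,x0:x1]; m=(g<t).astype(np.uint8)
    n,l,s,ce=cv2.connectedComponentsWithStats(m); i=1+np.argmax(s[1:,4]); ys,xs=np.where(l==i)
    r=cv2.minAreaRect(np.c_[xs,ys].astype(np.float32)); return ce[i]+[x0,y0],r,s[i]
a=blk(T,398,272,416,305);b=blk(S,315,322,346,345)
print(a,b); print("handle tri",tri((T,*a[0]),(S,*b[0])), plane(T,*a[0],0.037),plane(S,*b[0],0.037))
box=cv2.boxPoints(a[1])+[398,272]; 
for p in box: print(plane(T,*p,0.037))
print("button",tri((T,243.5,230.8),(S,288.1,188.9)))
print("blue",tri((T,261.3,228.6),(S,297.3,194.0)), plane(T,261.3,228.6,.244))
print("funnel",tri((T,309.9,232.2),(S,319.6,231.1)),[plane(T,u,v,.136+.0) for u,v in((293,233.5),(328,233.5),(310.5,216),(310.5,251))])
print("button z .22",plane(T,243.5,230.8,.22))
print("redball",tri((T,308.6,200.4),(S,180+486/3,150+189/3)),plane(T,308.6,200.4,.19))
E
```

```text
(array([406.6279, 287.0233]), ((8.5, 15.5), (23.0, 5.0), 90.0), array([  6,   4,   6,  24, 129], dtype=int32)) (array([330.9884, 334.686 ]), ((15.896907806396484, 12.76804256439209), (3.9598498344421387, 21.525339126586914), 66.03751373291016), array([ 6,  7, 21, 12, 86], dtype=int32))
handle tri (array([ 0.4639, -0.2704,  0.0292]), [0.0, 0.0]) [ 0.4631 -0.269   0.037 ] [ 0.4598 -0.2766  0.037 ]
[ 0.495  -0.2613  0.037 ]
[ 0.4955 -0.2759  0.037 ]
[ 0.4285 -0.2759  0.037 ]
[ 0.4281 -0.2613  0.037 ]
button (array([0.5789, 0.1925, 0.2103]), [0.8, 0.8])
blue (array([0.5858, 0.1454, 0.2159]), [0.2, 0.2]) [0.5802 0.1432 0.244 ]
funnel (array([0.5931, 0.0173, 0.1522]), [0.1, 0.1]) [array([0.5912, 0.0637, 0.136 ]), array([ 0.5943, -0.033 ,  0.136 ]), array([0.6423, 0.0168, 0.136 ]), array([0.5438, 0.014 , 0.136 ])]
button z .22 [0.5777 0.1911 0.22  ]
redball (array([0.6743, 0.0232, 0.1883]), [1.1, 1.1]) [0.6728 0.0236 0.19  ]
```

Handle centre is about (0.464,-0.270,0.029), which matches the given 30 mm. The funnel axis is about (0.593,0.016). I'll raise the arm, turn it so the jaws lie along world y, and go over the handle.

```bash
cat >> h.py <<'E'
def to(target,yaw=None):
    """total shift to reach world TCP target in the current tool axes (units), and turn about tool z if yaw(deg) of tool x wanted"""
    p,R,o=pose(); d=R.inv().apply(np.array(target)-p)/0.2
    x=R.apply([1,0,0]); y=np.degrees(np.arctan2(x[1],x[0]))
    print("pos",p.round(4),"toolx yaw",round(y,2),"tilt z",R.apply([0,0,1]).round(3),"t",round(o["time_s"],2),"F",o["wrist_force"].round(1),"open",round(o["opening"],3),"q",o["q"].round(2))
    print("shift units",d.round(4))
    if yaw is not None: print("turn z units",round(-(((yaw-y+180)%360)-180)/180,4))
E
python3 -m pendant '[[[0,0,-0.2,0,0,-0.05],[0,0,-0.2,0,0,-0.049],[0,0,0,0,0,0]]]' 0; python3 - <<'E'
from h import *
to((.463,-.27,.22),180)
E
```

```text
time_s: 0.82
eef_pos: [0.1729, 0.5479, 0.3126]
eef_rot: [-0.0, -0.007, 1.0, -0.001]
wrist_force: [-0.4, 0.4, -0.3]
opening: 0.999
pos [0.1729 0.5479 0.3126] toolx yaw -179.16 tilt z [-0.001 -0.002 -1.   ] t 0.82 F [-0.4  0.4 -0.3] open 0.999 q [ 1.06  0.13  1.51 -0.    1.51 -0.53]
shift units [-1.391  -4.1094  0.4689]
turn z units 0.0047
```

```bash
python3 -m pendant '[[[-0.17,-0.24,0,0,0,0],[-0.17,-0.24,0,0,0,0],[-0.17,-0.24,0,0,0,0],[-0.17,-0.24,0,0,0,0],[-0.17,-0.24,0,0,0,0],[-0.17,-0.24,0,0,0,0],[-0.17,-0.24,0,0,0,0],[-0.17,-0.24,0,0,0,0],[0,-0.24,0,0,0,0],[0,-0.24,0,0,0,0],[0,-0.24,0,0,0,0],[0,-0.24,0,0,0,0]]]'; python3 - <<'E'
from h import *
to((.463,-.27,.22),180)
E
```

```text
time_s: 2.33
eef_pos: [0.4531, -0.0414, 0.3009]
eef_rot: [-0.006, -0.002, 1.0, -0.002]
wrist_force: [0.4, 0.5, 0.0]
opening: 0.999
pos [ 0.4531 -0.0414  0.3009] toolx yaw -179.78 tilt z [-0.013 -0.004 -1.   ] t 2.33 F [0.4 0.5 0. ] open 0.999 q [-0.35 -0.14  1.8  -0.01  1.5  -1.92]
shift units [-0.0501 -1.1416  0.4078]
turn z units 0.0012
```

```bash
python3 -m pendant '[[[-0.01,-0.22,0.08,0,0,0],[-0.01,-0.22,0.08,0,0,0],[-0.01,-0.22,0.08,0,0,0],[-0.01,-0.22,0.08,0,0,0],[-0.01,-0.22,0.07,0,0,0],[0,0,0,0,0,0]]]'; python3 - <<'E'
from h import *
to((.463,-.27,.22),180)
c=imaging.camera("wrist"); cv2.imwrite("pics/w1.png",c["pixels"])
np.savez("w1.npz",**c)
E
```

```text
time_s: 3.08
eef_pos: [0.4583, -0.2702, 0.2148]
eef_rot: [-0.009, 0.005, 1.0, 0.001]
wrist_force: [0.4, 0.5, 0.3]
opening: 0.998
pos [ 0.4583 -0.2702  0.2148] toolx yaw 179.41 tilt z [-0.018  0.001 -1.   ] t 3.08 F [0.4 0.5 0.3] open 0.998 q [-0.75  0.11  1.72 -0.01  1.32 -2.31]
shift units [-0.0229  0.0012 -0.0265]
turn z units -0.0033
```

View pics/w1.png

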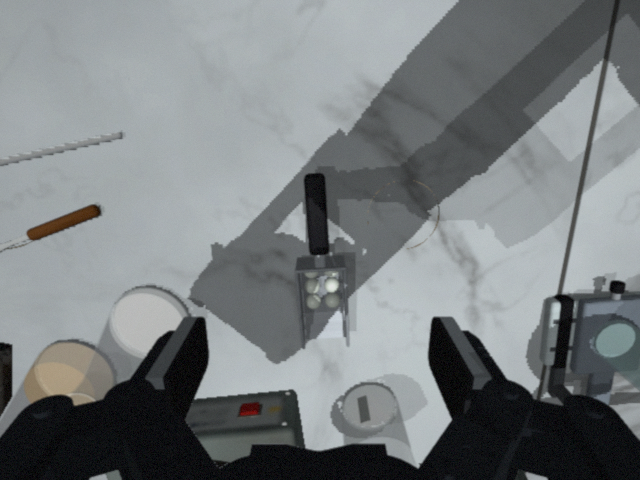

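The wrist view shows the handle running from (315,174) to (318,254). The tray is at (300–350, 255–345), holding the balls.

```bash
python3 - <<'E'
from h import *
np.set_printoptions(precision=4,suppress=True)
c=dict(np.load("w1.npz"));T=imaging.camera("top")
g=c["pixels"].max(2)[165:256,300:335]; m=(g<45).astype(np.uint8)
n,l,s,ce=cv2.connectedComponentsWithStats(m); i=1+np.argmax(s[1:,4]); ys,xs=np.where(l==i)
r=cv2.minAreaRect(np.c_[xs,ys].astype(np.float32)); print(r,s[i])
pts=cv2.boxPoints(r)+[300,165]; print(pts)
W=[plane(c,*p,.037) for p in pts]; print(np.array(W)); print(np.mean(W,0))
cen=np.mean(pts,0); print("tri w/top",tri((c,*cen),(T,406.63,287.02)))
# balls
g=c["pixels"].min(2)[258:345,300:352]
a=plane(c,315.2,174,.037);b=plane(c,318.5,254,.037); print(a,b,np.degrees(np.arctan2(b[1]-a[1],b[0]-a[0])))
# tray walls' outer rear corners at z=.03..: 
for p in((296,257),(346,254),(303,345),(349,345)): print(p,plane(c,*p,.032))
E
```

```text
((16.624366760253906, 48.741111755371094), (81.36412811279297, 20.37665557861328), 85.91438293457031) [   4    8   25   82 1584]
[[303.5635 173.8883]
 [323.8883 172.4365]
 [329.6853 253.5939]
 [309.3604 255.0457]]
[[ 0.4239 -0.2815  0.037 ]
 [ 0.4229 -0.2648  0.037 ]
 [ 0.4938 -0.2601  0.037 ]
 [ 0.495  -0.278   0.037 ]]
[ 0.4589 -0.2711  0.037 ]
tri w/top (array([ 0.4645, -0.2721,  0.0145]), [1.3, 1.3])
[ 0.4241 -0.272   0.037 ] [ 0.4941 -0.2699  0.037 ] 1.6666161323038864
(296, 257) [ 0.4986 -0.2901  0.032 ]
(346, 254) [ 0.4962 -0.2455  0.032 ]
(303, 345) [ 0.5892 -0.2858  0.032 ]
(349, 345) [ 0.5897 -0.2414  0.032 ]
```

```bash
python3 -m pendant '[[[-0.01,0,0.2,0,-0.006,-0.02],[0,0,0.2,0,0,0],[0,0,0.2,0,0,0],[0,0,0,0,0,0]]]'; python3 - <<'E'
from h import *
to((.460,-.2705,.011),183)
c=imaging.camera("wrist"); cv2.imwrite("pics/w2.png",c["pixels"])
E
```

```text
time_s: 3.68
eef_pos: [0.4628, -0.2633, 0.096]
eef_rot: [0.004, -0.03, 1.0, -0.0]
wrist_force: [0.8, 0.1, -0.4]
opening: 1.001
pos [ 0.4628 -0.2633  0.096 ] toolx yaw -176.51 tilt z [ 0.007 -0.001 -1.   ] t 3.67 F [ 0.8  0.1 -0.4] open 1.001 q [-0.74  0.25  1.83  0.01  1.06 -2.38]
shift units [ 0.0193 -0.0346  0.4247]
turn z units 0.0027
```

View pics/w2.png

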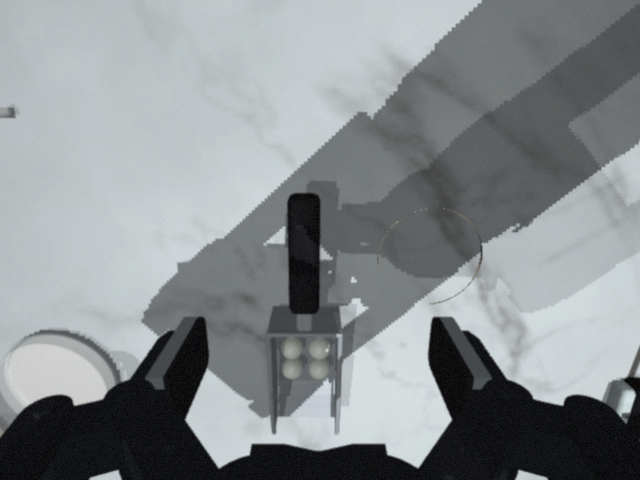

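```bash
python3 - <<'E'
from h import *
np.set_printoptions(precision=4,suppress=True)
c0=dict(np.load("w1.npz"));c=imaging.camera("wrist")
a=(c,304,195);b=(c,304.5,312)
print(tri((c0,315,174),a),tri((c0,319,254),b))
for z in(.03,.037): print(plane(*a,z),plane(*b,z))
E
```

```text
(array([ 0.4199, -0.2729,  0.064 ]), [1.0, 1.0]) (array([ 0.4903, -0.2701,  0.0473]), [0.6, 0.6])
[ 0.4276 -0.2748  0.03  ] [ 0.5003 -0.2709  0.03  ]
[ 0.426  -0.2746  0.037 ] [ 0.4963 -0.2709  0.037 ]
```

```bash
python3 -m pendant '[[[0.005,-0.045,0.12,0,0.002,0.002],[0,0,0.12,0,0,0],[0,0,0.12,0,0,0],[0,0,0.05,0,0,0],[0,0,0,0,0,0]]]'; python3 - <<'E'
from h import *
to((.462,-.2725,.011),183.1)
E
```

```text
time_s: 4.4
eef_pos: [0.4746, -0.2812, 0.0292]
eef_rot: [0.011, -0.028, 0.999, -0.011]
wrist_force: [-0.5, -1.0, 1.0]
opening: 0.997
pos [ 0.4746 -0.2812  0.0292] toolx yaw -176.74 tilt z [ 0.023 -0.021 -1.   ] t 4.4 F [-0.5 -1.   1. ] open 0.997 q [-0.75  0.38  1.82  0.    0.91 -2.38]
shift units [0.0623 0.049  0.0886]
turn z units 0.0009
```

```bash
python3 -m pendant '[[[0.06,0.047,0.04,-0.0067,0.0073,0],[0,0,0,0,0,0]]]'; python3 - <<'E'
from h import *
to((.462,-.2725,.011),183.1)
E
```

```text
time_s: 4.65
eef_pos: [0.4626, -0.2729, 0.0225]
eef_rot: [-0.0, -0.028, 1.0, -0.001]
wrist_force: [0.1, -1.2, -0.5]
opening: 0.999
pos [ 0.4626 -0.2729  0.0225] toolx yaw -176.74 tilt z [-0.001 -0.002 -1.   ] t 4.65 F [ 0.1 -1.2 -0.5] open 0.999 q [-0.75  0.38  1.83 -0.    0.92 -2.38]
shift units [0.0028 0.0024 0.0576]
turn z units 0.0009
```

```bash
python3 -m pendant '[[[0.003,0.002,0.057,0,0,0],[0,0,0,0,0,0]]]'; python3 -m pendant '[[[0,0,0,0,0,0],[0,0,0,0,0,0],[0,0,0,0,0,0],[0,0,0,0,0,0],[0,0,0,0,0,0],[0,0,0,0,0,0]]]' 1; python3 - <<'E'
from h import *
to((.462,-.2725,.011),183.1)
c=imaging.camera("wrist"); cv2.imwrite("pics/w3.png",c["pixels"])
E
```

```text
time_s: 4.9
eef_pos: [0.4622, -0.2729, 0.011]
eef_rot: [0.0, -0.028, 1.0, -0.002]
wrist_force: [-0.6, 0.2, 0.3]
opening: 1.0
time_s: 5.65
eef_pos: [0.4626, -0.2732, 0.0113]
eef_rot: [0.0, -0.028, 1.0, -0.002]
wrist_force: [0.3, 0.1, 0.4]
opening: 0.196
pos [ 0.4626 -0.2732  0.0113] toolx yaw -176.75 tilt z [ 0.001 -0.003 -1.   ] t 5.65 F [0.3 0.1 0.4] open 0.196 q [-0.75  0.4   1.83 -0.    0.9  -2.38]
shift units [0.0026 0.0037 0.0015]
turn z units 0.0008
```

View pics/w3.png

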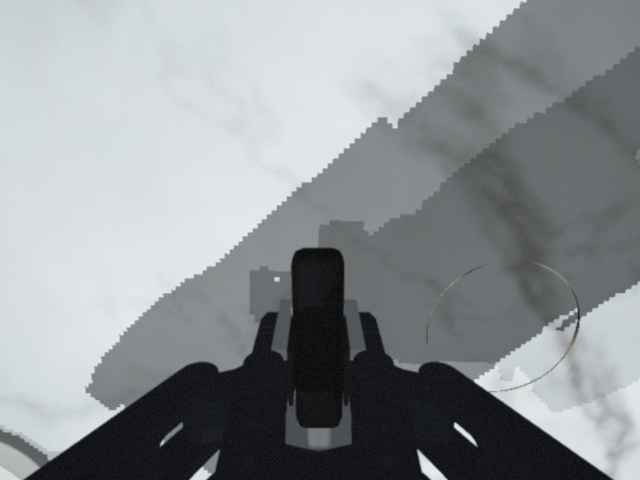

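The fingers stopped at 0.196 (about 17 mm), so the handle is held. I'll lift.

```bash
python3 -m pendant '[[[0,0,-0.03,0,0,0],[0,0,-0.08,0,0,0],[0,0,-0.12,0,0,0],[0,0,-0.12,0,0,0],[0,0,-0.12,0,0,0],[0,0,-0.12,0,0,0],[0,0,-0.12,0,0,0],[0,0,-0.12,0,0,0],[0,0,-0.08,0,0,0],[0,0,0,0,0,0]]]'; python3 - <<'E'
from h import *
np.set_printoptions(precision=4,suppress=True)
T=imaging.camera("top");S=imaging.camera("scene")
crop(S,280,200,420,350,4,"s4.png"); crop(T,280,150,440,300,4,"t4.png")
print(tri((T,310.4,233.3),(S,320,231.4)),blobs(S,(60,100,30),(85,255,255)),blobs(T,(60,100,30),(85,255,255)))
to((.44,-.2725,.19),180)
E
```

```text
time_s: 6.95
eef_pos: [0.4616, -0.2718, 0.2064]
eef_rot: [0.001, -0.029, 1.0, -0.003]
wrist_force: [-0.1, -0.4, -1.6]
opening: 0.201
(array([0.5914, 0.0152, 0.1526]), [1.5, 1.5]) [(243, 304, 222, 17, 22, [313.1, 231.9])] [(840, 292, 216, 36, 35, [309.9, 232.4])]
pos [ 0.4608 -0.2711  0.2044] toolx yaw -176.71 tilt z [-0.    -0.003 -1.   ] t 7.05 F [ 0.5 -0.2 -2.3] open 0.195 q [-0.75  0.12  1.74 -0.    1.29 -2.38]
shift units [ 0.1041 -0.001   0.0718]
turn z units 0.0183
```

View pics/s4.png

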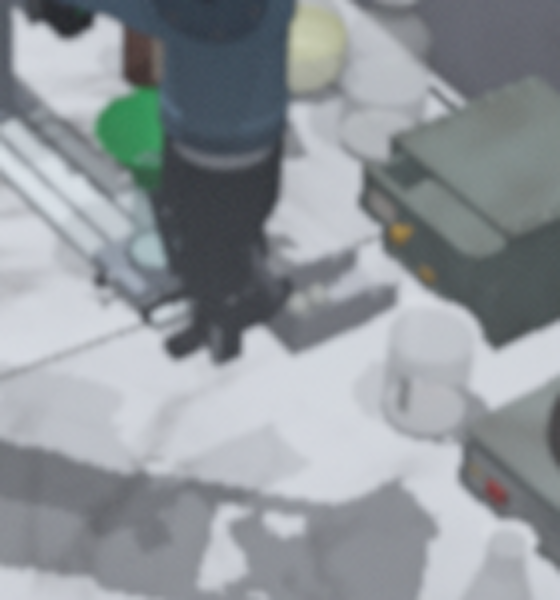

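View pics/t4.png

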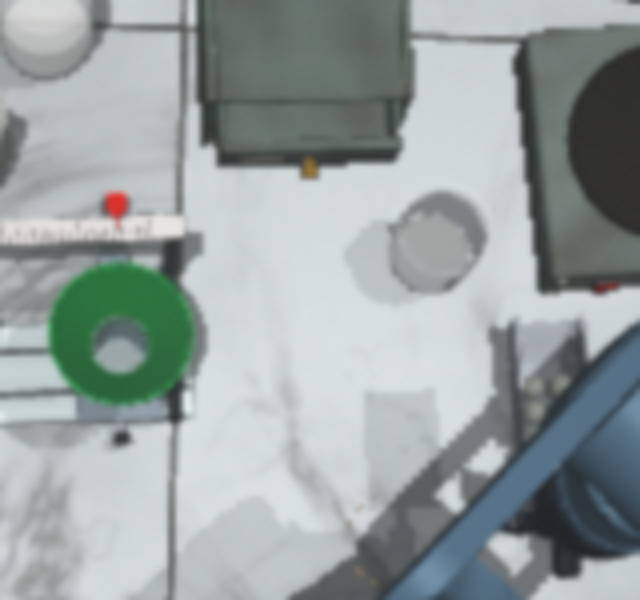

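The funnel mouth is about (0.591,0.016,0.151), consistent with the 164 mm head bottom above it. I'll carry the scoop there level.

```bash
python3 -m pendant '[[[0.03,0.05,0.01,0,0,0.009],[0.04,0.1,0,0,0,0.009],[0.04,0.15,0,0,0,0],[0,0.15,0,0,0,0],[0,0.15,0,0,0,0],[0,0.15,0,0,0,0],[0,0.15,0,0,0,0],[0,0.15,0,0,0,0],[0,0.15,0,0,0,0],[0,0.1,0,0,0,0],[0,0.05,0,0,0,0],[0,0,0,0,0,0]]]'; python3 - <<'E'
from h import *
to((.440,.016,.195),180)
E
```

```text
time_s: 8.55
eef_pos: [0.4246, 0.0155, 0.1881]
eef_rot: [-0.013, 0.007, 1.0, 0.006]
wrist_force: [0.0, -0.0, -1.6]
opening: 0.2
pos [0.4246 0.0155 0.1881] toolx yaw 179.21 tilt z [-0.026  0.012 -1.   ] t 8.55 F [ 0.  -0.  -1.6] open 0.2 q [-0.25 -0.1   1.99  0.01  1.28 -1.81]
shift units [-0.0763  0.0038 -0.0363]
turn z units -0.0044
```

```bash
python3 -m pendant '[[[0,0.003,-0.05,0.004,-0.008,-0.004],[-0.04,0,0,0,0,0],[-0.035,0,0,0,0,0],[0,0,0,0,0,0]]]'; python3 - <<'E'
from h import *
to((.440,.016,.195),180)
T=imaging.camera("top");S=imaging.camera("scene")
crop(S,260,160,400,300,4,"s5.png"); crop(T,230,160,390,300,4,"t5.png")
c=imaging.camera("wrist"); cv2.imwrite("pics/w5.png",c["pixels"])
E
```

```text
time_s: 9.05
eef_pos: [0.4413, 0.0141, 0.199]
eef_rot: [0.001, 0.002, 1.0, -0.001]
wrist_force: [0.2, -0.3, -1.7]
opening: 0.194
pos [0.4413 0.0141 0.199 ] toolx yaw 179.8 tilt z [ 0.002 -0.003 -1.   ] t 9.05 F [ 0.2 -0.3 -1.7] open 0.194 q [-0.24 -0.1   1.96 -0.    1.27 -1.8 ]
shift units [0.0067 0.0096 0.0202]
turn z units -0.0011
```

View pics/s5.png

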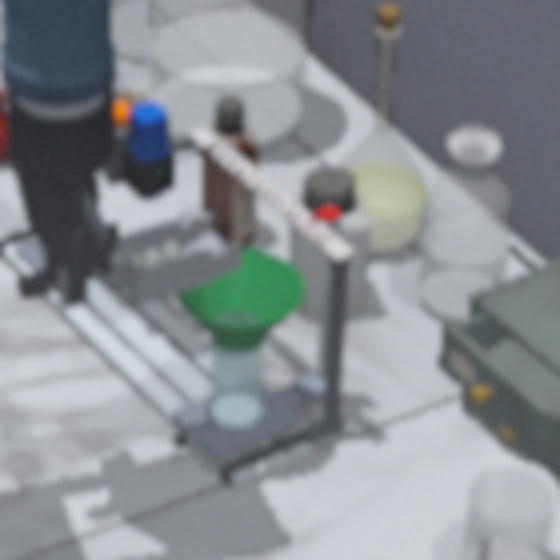

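View pics/t5.png

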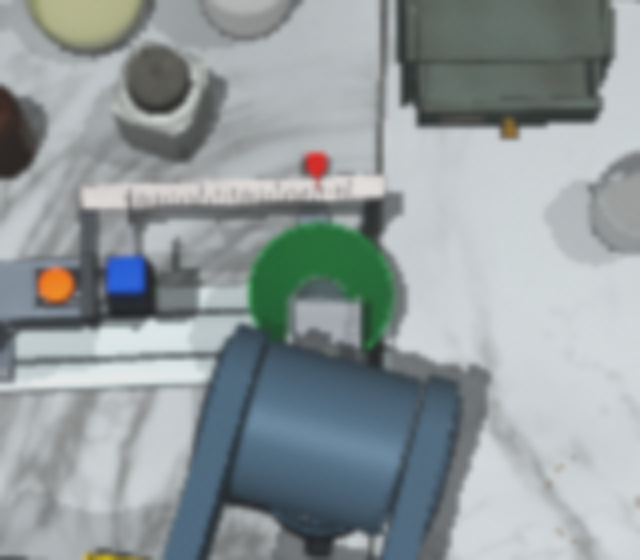

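View pics/w5.png

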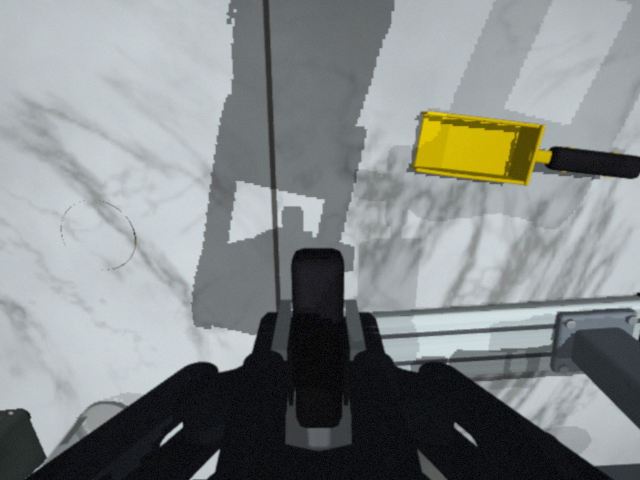

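```bash
python3 - <<'E'
from h import *
T=imaging.camera("top")
print(plane(T,230+326/4,160+297/4,.199),plane(T,230+322/4,160+292/4,.151), plane(T,230+250/4,160+292/4,.151), plane(T,230+394/4,160+292/4,.151),plane(T,310,160+220/4,.151))
E
```

```text
[0.57839119 0.01322985 0.199     ] [0.59119932 0.01555472 0.151     ] [0.58961111 0.06477452 0.151     ] [ 0.59278986 -0.03373707  0.151     ] [0.64163651 0.01840459 0.151     ]
```

The lip measures (0.578,0.013), just short of the funnel centre as intended. I'll pivot about the lip.

```bash
cat >> h.py <<'E'
def lip(r=(-0.137,0,0)):
    p,R,o=pose(); x=R.apply([-1,0,0]); print("lip",(p+R.apply(r)).round(4),"nose down deg",round(-np.degrees(np.arcsin(x[2])),1),"tcp",p.round(3),"noseyaw",round(np.degrees(np.arctan2(x[1],x[0])),1),"tool y",R.apply([0,1,0]).round(3),"t",round(o["time_s"],2),"open",round(o["opening"],3),"q",o["q"].round(2),"F",o["wrist_force"].round(1))
E
python3 -m pendant '[[[0,0.012,0,0,0,0],[-0.003,0,-0.06,0,0.028,0],[-0.003,0,-0.06,0,0.028,0],[-0.003,0,-0.06,0,0.028,0],[0,0,0,0,0,0]]]'; python3 -c "
from h import *
lip()"
```

```text
time_s: 9.88
eef_pos: [0.4446, 0.0178, 0.2347]
eef_rot: [-0.135, 0.002, 0.991, -0.001]
wrist_force: [0.4, 0.1, -1.6]
opening: 0.198
lip [0.5766 0.0173 0.198 ] nose down deg 15.5 tcp [0.445 0.018 0.235] noseyaw -0.2 tool y [ 0.003  1.    -0.002] t 9.88 open 0.198 q [-0.19  0.09  1.73 -0.05  1.59 -1.75] F [ 0.4  0.1 -1.6]
```

```bash
python3 -m pendant '[[[-0.02,-0.008,0.07,0,0,0],[-0.02,0,0.07,0,0,0],[0,0,0,0,0,0]]]'; python3 -c "
from h import *
lip()
T=imaging.camera('top');S=imaging.camera('scene')
crop(S,260,160,400,300,4,'s6.png')"
```

```text
time_s: 10.25
eef_pos: [0.4427, 0.0166, 0.2018]
eef_rot: [-0.135, 0.001, 0.991, -0.001]
wrist_force: [-1.4, 0.7, -2.4]
opening: 0.195
lip [0.5747 0.0162 0.1651] nose down deg 15.5 tcp [0.443 0.017 0.202] noseyaw -0.2 tool y [ 0.003  1.    -0.002] t 10.25 open 0.195 q [-0.19  0.12  1.76 -0.05  1.52 -1.75] F [-1.4  0.7 -2.4]
```

View pics/s6.png

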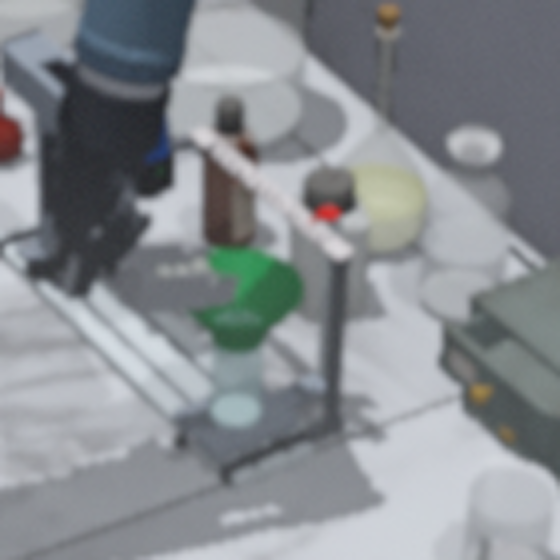

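```bash
python3 -m pendant '[[[-0.012,0,-0.04,0,0.0167,0],[-0.001,0,-0.037,0,0.0167,0],[-0.001,0,-0.037,0,0.0167,0],[-0.001,0,-0.037,0,0.0167,0],[-0.001,0,-0.037,0,0.0167,0],[0,0,0,0,0,0],[0,0,0,0,0,0]]]'; python3 -c "
from h import *
lip()
T=imaging.camera('top');S=imaging.camera('scene')
crop(S,260,160,400,300,4,'s7.png')"
```

```text
time_s: 11.22
eef_pos: [0.4624, 0.0162, 0.2408]
eef_rot: [-0.262, 0.002, 0.965, -0.001]
wrist_force: [-0.5, 0.0, -1.5]
opening: 0.203
lip [0.5806 0.0157 0.1716] nose down deg 30.4 tcp [0.462 0.016 0.241] noseyaw -0.3 tool y [ 0.003  1.    -0.003] t 11.22 open 0.203 q [-0.16  0.32  1.51 -0.09  1.84 -1.73] F [-0.5  0.  -1.5]
```

View pics/s7.png

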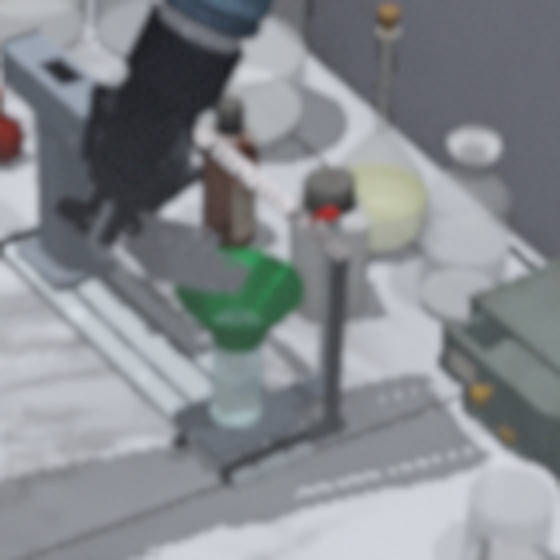

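```bash
python3 -m pendant '[[[-0.001,0,-0.033,0,0.0167,0],[-0.001,0,-0.033,0,0.0167,0],[-0.001,0,-0.033,0,0.0167,0],[-0.001,0,-0.033,0,0.0167,0],[-0.001,0,-0.034,0,0.0167,0],[-0.001,0,-0.034,0,0.0167,0],[-0.001,0,-0.034,0,0.0167,0],[0,0,0,0,0,0],[0,0,0,0,0,0],[0,0,0,0,0,0]]]'; python3 -c "
from h import *
lip()
T=imaging.camera('top');S=imaging.camera('scene')
crop(S,260,160,400,300,4,'s8.png');crop(T,230,160,390,300,4,'t8.png')"
```

```text
time_s: 12.58
eef_pos: [0.4916, 0.0165, 0.2786]
eef_rot: [-0.434, 0.002, 0.901, -0.001]
wrist_force: [0.1, -0.0, -0.5]
opening: 0.198
lip [0.577  0.0158 0.1714] nose down deg 51.5 tcp [0.492 0.016 0.279] noseyaw -0.4 tool y [ 0.003  1.    -0.004] t 12.57 open 0.198 q [-0.14  0.6   1.19 -0.14  2.24 -1.74] F [ 0.1 -0.  -0.5]
```

View pics/s8.png

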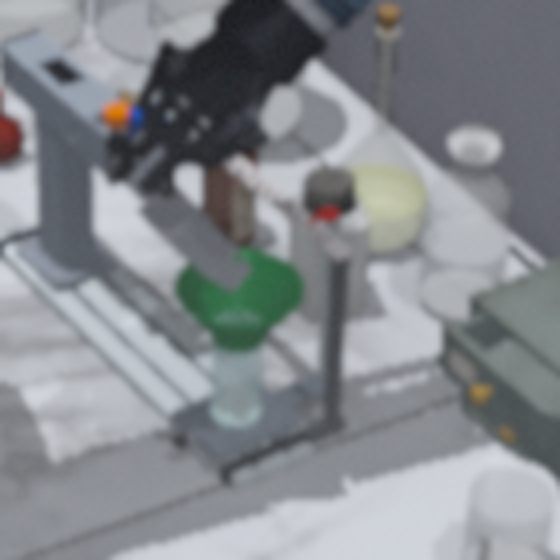

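View pics/t8.png

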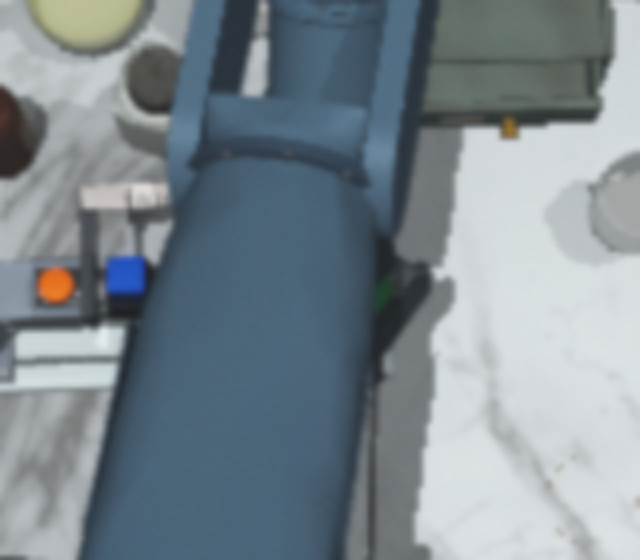

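```bash
python3 -m pendant '[[[0.08,0,-0.06,0,0,0],[0.05,0,-0.05,0,0,0],[-0.003,0,0.06,0,-0.028,0],[-0.003,0,0.06,0,-0.028,0],[-0.003,0,0.06,0,-0.028,0],[-0.003,0,0.06,0,-0.028,0],[-0.003,0,0.06,0,-0.028,0],[-0.003,0,0.06,0,-0.028,0],[-0.003,0,0.06,0,-0.028,0],[0,0,0,0,0,0]]]'; python3 -c "
from h import *
lip()"
```

```text
time_s: 13.92
eef_pos: [0.4494, 0.0158, 0.2552]
eef_rot: [-0.124, 0.002, 0.992, -0.003]
wrist_force: [0.9, -0.0, -1.2]
opening: 0.198
lip [0.5821 0.0152 0.2213] nose down deg 14.3 tcp [0.449 0.016 0.255] noseyaw -0.2 tool y [ 0.003  1.    -0.007] t 13.93 open 0.198 q [-0.19  0.06  1.71 -0.05  1.61 -1.75] F [ 0.9 -0.  -1.2]
```

```bash
python3 -m pendant '[[[-0.003,0,0.05,0,-0.0265,0],[-0.003,0,0.05,0,-0.0265,0],[-0.003,0,0.05,0,-0.0265,0],[0.1,-0.1,0,0,0,0],[0.1,-0.2,0,0,0,0],[0,-0.2,0,0,0,0],[0,-0.2,0,0,0,0],[0,-0.2,0,0,0,0],[0,-0.2,0,0,0,0],[0,-0.2,0,0,0,0],[0,-0.1,0,0,0,0],[0,0,0,0,0,0]]]'; python3 -c "
from h import *
lip()
to((.455,-.272,.015),180)
T=imaging.camera('top');S=imaging.camera('scene')
crop(S,260,160,420,300,4,'s9.png');crop(T,230,160,420,300,4,'t9.png')"
```

```text
time_s: 15.42
eef_pos: [0.4107, -0.2766, 0.2417]
eef_rot: [0.002, -0.0, 1.0, -0.004]
wrist_force: [-0.3, -0.3, -1.5]
opening: 0.197
lip [ 0.5477 -0.2765  0.2421] nose down deg -0.2 tcp [ 0.411 -0.277  0.242] noseyaw 0.0 tool y [-0.001  1.    -0.008] t 15.43 open 0.197 q [-0.83 -0.02  1.8  -0.    1.35 -2.4 ] F [-0.3 -0.3 -1.5]
pos [ 0.4107 -0.2766  0.2417] toolx yaw -179.96 tilt z [ 0.003 -0.008 -1.   ] t 15.43 F [-0.3 -0.3 -1.5] open 0.197 q [-0.83 -0.02  1.8  -0.    1.35 -2.4 ]
shift units [-0.218   0.0323  1.1337]
turn z units 0.0002
```

View pics/s9.png

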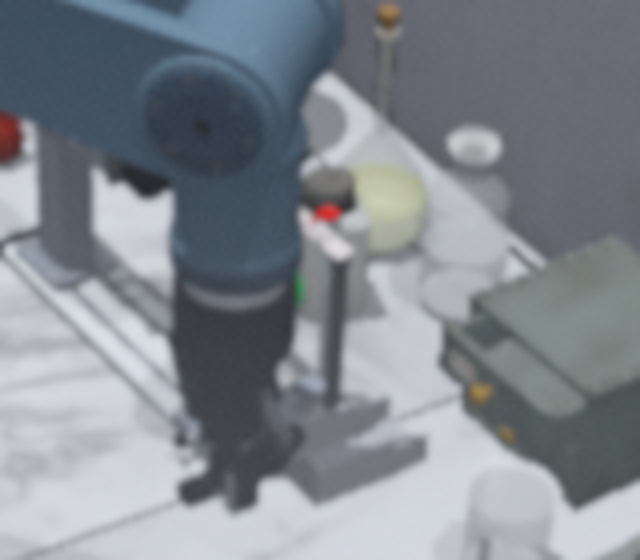

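View pics/t9.png

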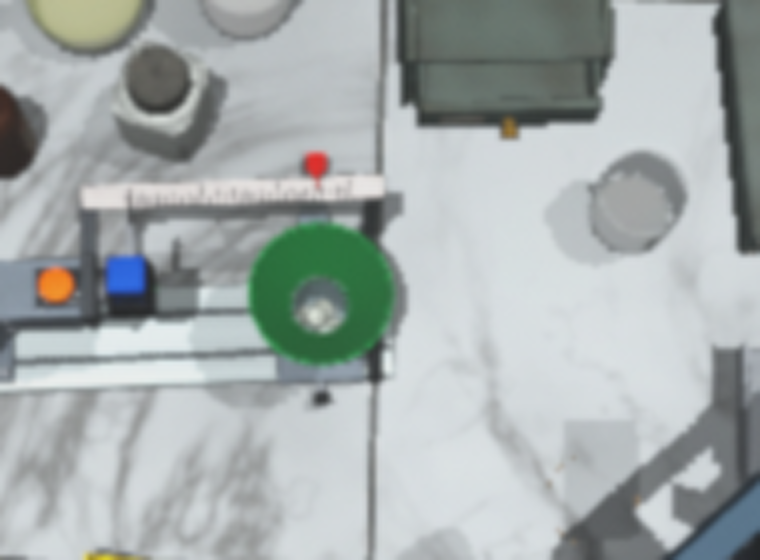

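The white balls are visible down the tube and the scoop is empty. I'll set the scoop down.

```bash
python3 -m pendant '[[[-0.06,0.03,0.1,-0.0025,0,0],[-0.06,0,0.15,0,0,0],[-0.06,0,0.15,0,0,0],[-0.03,0,0.15,0,0,0],[0,0,0.15,0,0,0],[0,0,0.15,0,0,0],[0,0,0.1,0,0,0],[0,0,0.06,0,0,0],[0,0,0,0,0,0]]]'; python3 -c "
from h import *
lip()
to((.455,-.272,.0115),180)
"
```

```text
time_s: 16.65
eef_pos: [0.4579, -0.2563, 0.0371]
eef_rot: [0.002, -0.009, 1.0, 0.001]
wrist_force: [0.1, -0.2, -1.5]
opening: 0.199
lip [ 0.5949 -0.254   0.0375] nose down deg -0.2 tcp [ 0.458 -0.256  0.037] noseyaw 1.0 tool y [-0.017  1.     0.003] t 16.65 open 0.199 q [-0.74  0.34  1.86  0.01  0.94 -2.33] F [ 0.1 -0.2 -1.5]
pos [ 0.4579 -0.2563  0.0371] toolx yaw -179.02 tilt z [ 0.003  0.003 -1.   ] t 16.65 F [ 0.1 -0.2 -1.5] open 0.199 q [-0.74  0.34  1.86  0.01  0.94 -2.33]
shift units [ 0.0163 -0.0784  0.1275]
turn z units 0.0055
```

```bash
python3 -m pendant '[[[0.08,-0.05,0,0,0.001,0],[0,0,0.08,0,0,0],[0,0,0.03,0,0,0],[0,0,0,0,0,0]]]'; python3 -c "
from h import *
lip()
to((.455,-.272,.0115),180)
"
```

```text
time_s: 17.15
eef_pos: [0.4424, -0.2683, 0.0161]
eef_rot: [0.002, -0.009, 1.0, -0.0]
wrist_force: [1.1, 0.2, -0.6]
opening: 0.2
lip [ 0.5794 -0.266   0.0165] nose down deg -0.2 tcp [ 0.442 -0.268  0.016] noseyaw 1.0 tool y [-0.017  1.    -0.   ] t 17.15 open 0.2 q [-0.78  0.36  1.89  0.    0.89 -2.37] F [ 1.1  0.2 -0.6]
pos [ 0.4424 -0.2683  0.0161] toolx yaw -179.02 tilt z [ 0.003 -0.    -1.   ] t 17.15 F [ 1.1  0.2 -0.6] open 0.2 q [-0.78  0.36  1.89  0.    0.89 -2.37]
shift units [-0.0626 -0.0195  0.023 ]
turn z units 0.0055
```

```bash
python3 -m pendant '[[[0,0,0.02,0,0,0],[0,0,0,0,0,0]]]'; python3 -m pendant '[[[0,0,0.006,0,0,0],[0,0,0,0,0,0]]]'
```

```text
time_s: 17.4
eef_pos: [0.4427, -0.2684, 0.0119]
eef_rot: [0.002, -0.009, 1.0, -0.0]
wrist_force: [-0.9, -0.4, -0.9]
opening: 0.2
time_s: 17.65
eef_pos: [0.4431, -0.2686, 0.0112]
eef_rot: [0.002, -0.009, 1.0, -0.0]
wrist_force: [-1.0, 0.4, -0.6]
opening: 0.199
```

```bash
python3 -m pendant '[[[0,0,0,0,0,0],[0,0,0,0,0,0],[0,0,0,0,0,0],[0,0,0,0,0,0]]]' 0.2;  python3 -m pendant '[[[0,0,-0.1,0,0,0],[0,0,-0.2,0,0,0],[0,0,-0.25,0,0,0],[0,0,-0.25,0,0,0],[0,0,-0.25,0,0,0],[0,0,-0.25,0,0,0],[0,0,0,0,0,0]]]' ; python3 -c "
from h import *
to((.58,.192,.30),180)
c=imaging.camera('wrist'); cv2.imwrite('pics/w10.png',c['pixels'])
"
```

```text
time_s: 18.15
eef_pos: [0.4438, -0.2691, 0.0118]
eef_rot: [0.003, -0.009, 1.0, -0.001]
wrist_force: [0.1, 0.8, -0.2]
opening: 0.805
time_s: 19.02
eef_pos: [0.4418, -0.2681, 0.2795]
eef_rot: [0.002, -0.009, 1.0, -0.0]
wrist_force: [-0.1, -0.0, -0.1]
opening: 0.801
pos [ 0.4418 -0.2681  0.2795] toolx yaw -179.01 tilt z [ 0.004 -0.001 -1.   ] t 19.02 F [-0.1 -0.  -0.1] open 0.801 q [-0.78  0.01  1.7   0.    1.43 -2.37]
shift units [-0.7311  2.288  -0.1014]
turn z units 0.0055
```

View pics/w10.png

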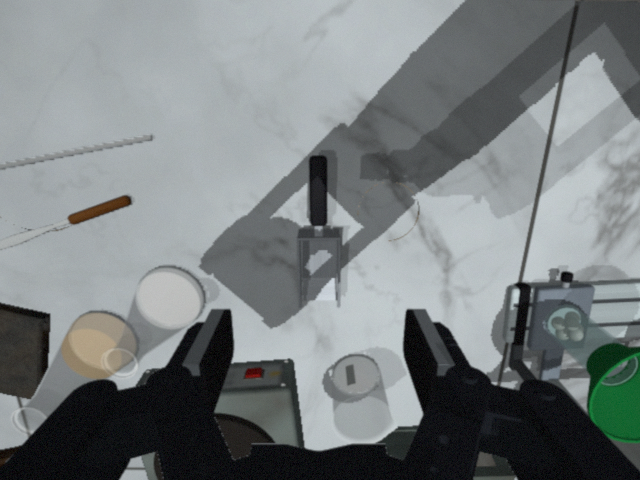

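The scoop stands empty on the bench, and the balls are seen in the tube at (570,325). I'll move to the gauge and close the fingers for the button.

```bash
python3 -m pendant '[[[0,0.2,-0.2,0,0,0],[-0.04,0.25,-0.2,0,0,0],[-0.04,0.25,-0.05,0,0,0],[-0.04,0.25,0,0,0,0],[-0.04,0.25,0,0,0,0],[-0.04,0.25,0,0,0,0],[-0.04,0.25,0,0,0,0],[-0.04,0.2,0,0,0,0],[-0.04,0.15,0,0,0,-0.01],[-0.04,0.1,0,0,0,-0.01],[0,0,0,0,0,0]]]' 1 ; python3 -c "
from h import *
to((.578,.192,.26),184)
c=imaging.camera('wrist'); cv2.imwrite('pics/w11.png',c['pixels']); np.savez('w11.npz',**c)
"
```

```text
time_s: 20.45
eef_pos: [0.5005, 0.1786, 0.3506]
eef_rot: [-0.015, -0.039, 0.999, 0.006]
wrist_force: [0.5, 0.2, 0.8]
opening: 0.003
pos [0.5005 0.1786 0.3506] toolx yaw -175.47 tilt z [-0.03   0.011 -0.999] t 20.45 F [0.5 0.2 0.8] open 0.003 q [ 0.11  0.03  1.54  0.01  1.61 -1.54]
shift units [-0.4049  0.0305  0.4416]
turn z units 0.003
```

View pics/w11.png

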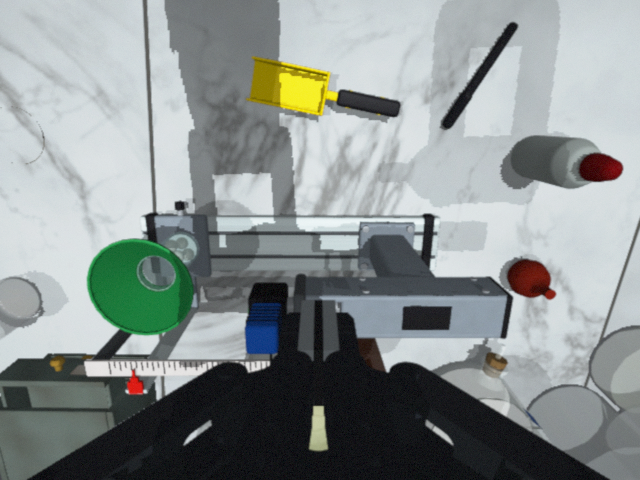

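```bash
python3 - <<'E'
from h import *
c=dict(np.load("w11.npz"));T=imaging.camera("top")
for z,p,q in((.02,(145,216),(438,216)),(.184,(88,364),(245,361))):
    a=plane(c,*p,z);b=plane(c,*q,z); print(a.round(4),b.round(4),np.degrees(np.arctan2(b[0]-a[0],b[1]-a[1])))
# black slot + sleeve
m=cv2.inRange(cv2.cvtColor(T["pixels"],cv2.COLOR_BGR2HSV),(60,100,30),(85,255,255)); print(blobs(T,(60,100,30),(85,255,255)))
print(blobs(c,(110,150,40),(130,255,255)), blobs(c,(0,180,80),(4,255,255)),blobs(T,(0,150,80),(8,255,255)))
print("slot tri", tri((c,426,318),(T,180+95/3,180+158/3)))
gx=np.array([.0654,-.9979])
for z in(.244,):print("blue top", [plane(c,u,v,z).round(4).tolist() for u,v in((248,332),(284,330),(246,353),(284,353))])
E
python3 - <<'E'
import cv2
a=cv2.imread('pics/w11.png'); cv2.imwrite('pics/w11c.png',cv2.resize(a[260:410,70:390],None,fx=2.5,fy=2.5,interpolation=cv2.INTER_CUBIC))
E
```

```text
[ 0.5532 -0.0293  0.02  ] [0.5255 0.3363 0.02  ] -4.341968156433161
[ 0.6525 -0.0196  0.184 ] [0.6392 0.1241 0.184 ] -5.287803370603848
[(848, 292, 216, 36, 35, [309.9, 232.5])]
[(12, 252, 303, 5, 5, [254.1, 304.9]), (357, 246, 303, 35, 31, [264.4, 316.0]), (9, 255, 330, 6, 6, [257.6, 332.8]), (38, 246, 333, 12, 11, [250.0, 337.8]), (10, 275, 332, 4, 5, [277.0, 334.6]), (27, 274, 338, 5, 12, [276.3, 343.6]), (16, 247, 345, 5, 7, [248.3, 348.4]), (16, 260, 350, 10, 4, [264.5, 352.0])] [(91, 601, 161, 17, 18, [608.2, 170.2]), (13, 614, 162, 7, 4, [617.1, 163.8]), (599, 516, 263, 33, 34, [531.2, 278.5]), (60, 545, 290, 10, 8, [549.4, 293.8]), (221, 127, 371, 16, 23, [134.7, 384.8])] [(18, 307, 199, 4, 5, [308.5, 200.8]), (101, 149, 227, 13, 13, [154.4, 233.8]), (13, 147, 280, 5, 5, [149.0, 282.6])]
slot tri (array([0.57298867, 0.27661217, 0.20389475]), [0.4, 0.4])
blue top [[0.5724, 0.1346, 0.244], [0.5689, 0.1606, 0.244], [0.5901, 0.1336, 0.244], [0.5882, 0.1616, 0.244]]
```

View pics/w11c.png

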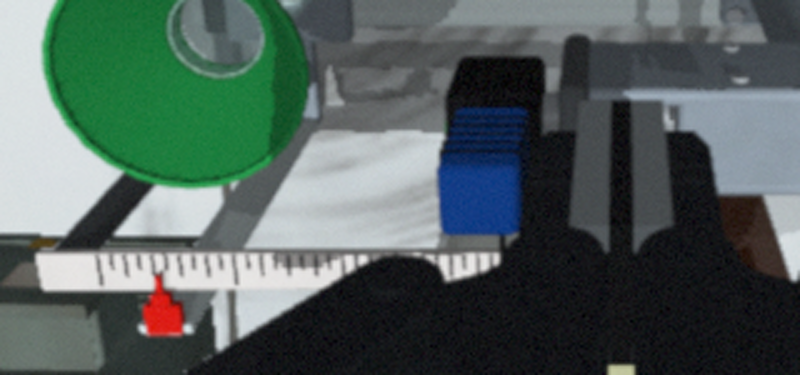

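```bash
python3 - <<'E'
from h import *
c=dict(np.load("w11.npz"));T=imaging.camera("top")
print("blue",plane(c,262.3,337,.244).round(4),"topcam",plane(T,230+127/4,160+275/4,.244).round(4),tri((c,262.3,337),(T,230+127/4,160+275/4)))
print("red tip",tri((c,133.2,370.8),(T,230+318/4,160+187/4)),plane(c,133.2,370.8,.186))
print("funnel",tri((c,140,287),(T,310.4,232.9)))
print("btn",plane(T,230+55/4,160+285/4,.220))
E
```

```text
blue [0.5758 0.1451 0.244 ] topcam [0.5799 0.142  0.244 ] (array([0.58235755, 0.14343192, 0.23294965]), [0.6, 0.6])
red tip (array([0.65705222, 0.02081955, 0.18364725]), [0.2, 0.2]) [0.65544792 0.02209836 0.186     ]
funnel (array([0.59167776, 0.01508121, 0.14434867]), [1.3, 1.3])
btn [0.57655318 0.19043835 0.22      ]
```

```bash
python3 -m pendant '[[[-0.1,0.02,0.1,0.0035,-0.0095,0],[-0.13,0.02,0.15,0,0,0],[-0.13,0.01,0.15,0,0,0],[0,0,0,0,0,0]]]' ; python3 -c "
from h import *
to((.5765,.1915,.235),184.3)
"
```

```text
time_s: 21.1
eef_pos: [0.5732, 0.1882, 0.27]
eef_rot: [0.002, -0.034, 0.999, 0.0]
wrist_force: [-0.0, 0.5, -0.5]
opening: -0.0
pos [0.5732 0.1882 0.27  ] toolx yaw -176.05 tilt z [ 0.005  0.    -1.   ] t 21.1 F [-0.   0.5 -0.5] open -0.0 q [ 0.12  0.21  1.49 -0.    1.43 -1.52]
shift units [-0.0166  0.0151  0.1748]
turn z units -0.0019
```

```bash
python3 -m pendant '[[[-0.0166,0.015,0.09,0,0,-0.002],[0,0,0.085,0,0,0],[0,0,0,0,0,0]]]' ; python3 -c "
from h import *
to((.5765,.1915,.220),184.3)
S=imaging.camera('scene');T=imaging.camera('top');crop(S,260,160,360,240,6,'s12.png');crop(T,200,180,340,280,5,'t12.png')
"
```

```text
time_s: 21.48
eef_pos: [0.5762, 0.1904, 0.2348]
eef_rot: [0.003, -0.037, 0.999, 0.0]
wrist_force: [0.6, -0.4, 0.8]
opening: 0.001
pos [0.5762 0.1904 0.2348] toolx yaw -175.77 tilt z [ 0.006  0.001 -1.   ] t 21.48 F [ 0.6 -0.4  0.8] open 0.001 q [ 0.12  0.24  1.53 -0.    1.37 -1.52]
shift units [-0.0014  0.0053  0.0738]
turn z units -0.0004
```

View pics/s12.png

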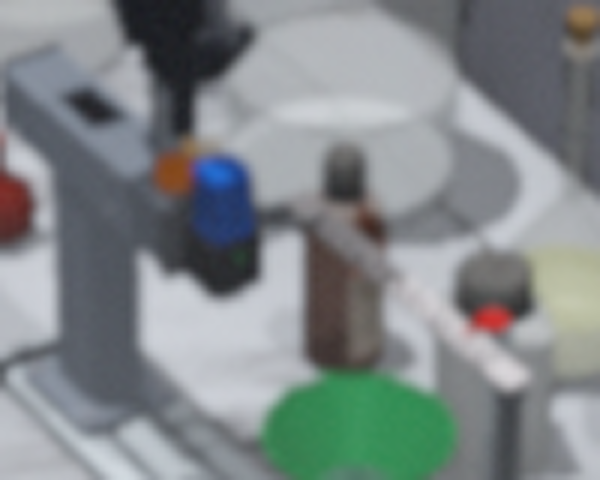

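```bash
python3 -m pendant '[[[0,0,0.03,0,0,0],[0,0,0.025,0,0,0],[0,0,0,0,0,0]]]'; python3 -m pendant '[[[0,0,0.02,0,0,0],[0,0,0,0,0,0]]]'; python3 -m pendant '[[[0,0,0.02,0,0,0],[0,0,0,0,0,0]]]'
```

```text
time_s: 21.95
eef_pos: [0.5779, 0.191, 0.2267]
eef_rot: [0.006, -0.037, 0.999, 0.0]
wrist_force: [0.4, -0.7, -0.9]
opening: 0.001
time_s: 22.2
eef_pos: [0.5781, 0.191, 0.2226]
eef_rot: [0.006, -0.037, 0.999, 0.0]
wrist_force: [-0.1, -0.0, -0.1]
opening: -0.001
time_s: 22.45
eef_pos: [0.5784, 0.191, 0.2187]
eef_rot: [0.007, -0.037, 0.999, 0.0]
wrist_force: [-0.7, -0.3, 1.1]
opening: 0.004
```

```bash
python3 -m pendant '[[[0,0,0.02,0,0,0],[0,0,0,0,0,0]]]'; python3 -m pendant '[[[0,0,0.02,0,0,0],[0,0,0,0,0,0]]]'; python3 -c "
from h import *
S=imaging.camera('scene');T=imaging.camera('top');crop(S,260,160,360,240,6,'s13.png')
print(blobs(T,(110,150,80),(130,255,255)))
"
```

```text
time_s: 22.7
eef_pos: [0.5786, 0.1911, 0.2152]
eef_rot: [0.007, -0.037, 0.999, 0.001]
wrist_force: [-0.9, 0.4, 3.1]
opening: 0.002
time_s: 22.95
eef_pos: [0.5788, 0.1911, 0.2117]
eef_rot: [0.007, -0.037, 0.999, 0.0]
wrist_force: [-1.2, -0.8, 5.3]
opening: -0.001
[(88, 263, 224, 11, 10, [268.5, 228.8])]
```

View pics/s13.png

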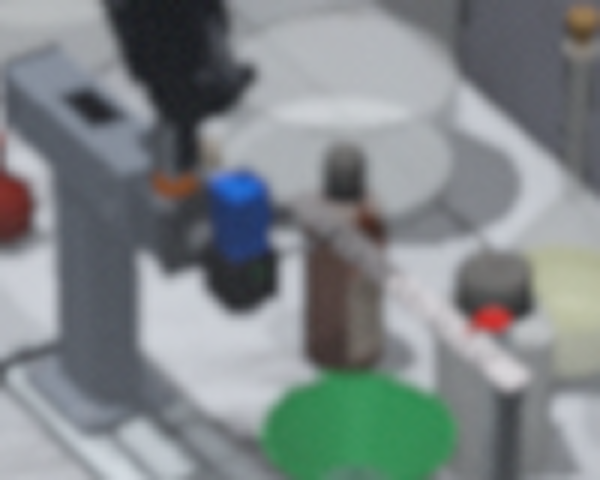

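The button bottomed at 5.3 N and the head sprang out (the blue patch moved from 261 to 268.5 px). I'll back off and look at the pointer and mark.

```bash
python3 -m pendant '[[[0,0,-0.1,0,0,0],[0,0,-0.2,0,0,0],[0.1,-0.05,-0.2,0,0,0],[0.15,-0.15,-0.1,0,0,0],[0.1,-0.15,0,0,0,0],[0.1,-0.15,0,0,0,0],[0,0,0,0,0,0]]]' 0.5; python3 -c "
from h import *
to((.50,.08,.33),184.3)
c=imaging.camera('wrist'); cv2.imwrite('pics/w14.png',c['pixels']); np.savez('w14.npz',**c)
T=imaging.camera('top');np.savez('t14.npz',**T);crop(T,220,180,340,260,6,'t14.png')
"
```

```text
time_s: 23.92
eef_pos: [0.492, 0.0818, 0.3301]
eef_rot: [0.005, -0.038, 0.999, -0.0]
wrist_force: [-0.1, 0.2, 0.5]
opening: 0.499
pos [0.492  0.0818 0.3301] toolx yaw -175.67 tilt z [ 0.011  0.    -1.   ] t 23.93 F [-0.1  0.2  0.5] open 0.499 q [-0.07 -0.07  1.67  0.    1.53 -1.72]
shift units [-0.039  -0.0119  0.0011]
turn z units 0.0002
```

View pics/w14.png

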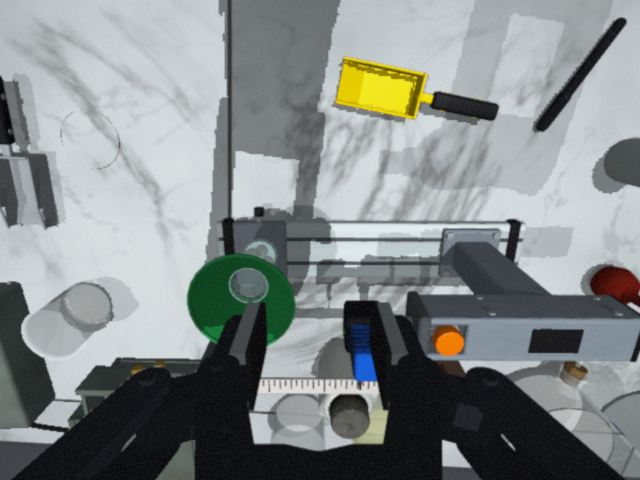

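View pics/t14.png

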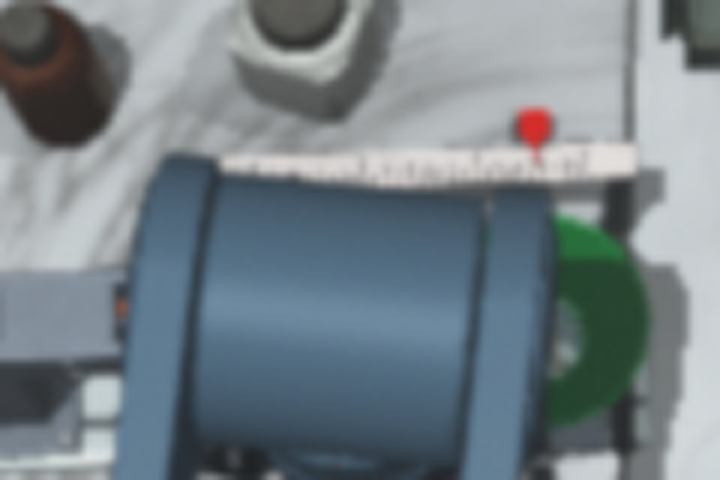

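```bash
python3 -m pendant '[[[0.2,0,0,0,0,0],[0.2,0,0,0,0,0],[0,0,0,0,0,0]]]' 0.5; python3 -c "
from h import *
to((.50,.08,.33),184.3)
c=imaging.camera('wrist'); cv2.imwrite('pics/w15.png',c['pixels']); np.savez('w15.npz',**c)
T=imaging.camera('top');np.savez('t14.npz',**T);crop(T,220,180,340,260,6,'t15.png');crop(c,180,230,440,420,3,'w15c.png')
"
```

```text
time_s: 24.4
eef_pos: [0.4123, 0.079, 0.3275]
eef_rot: [0.004, -0.04, 0.999, 0.001]
wrist_force: [0.0, -0.1, -0.3]
opening: 0.501
pos [0.4123 0.079  0.3275] toolx yaw -175.43 tilt z [ 0.008  0.002 -1.   ] t 24.4 F [ 0.  -0.1 -0.3] open 0.501 q [-0.1  -0.26  1.84  0.    1.55 -1.75]
shift units [-0.4374 -0.0298 -0.0088]
turn z units 0.0015
```

View pics/w15c.png

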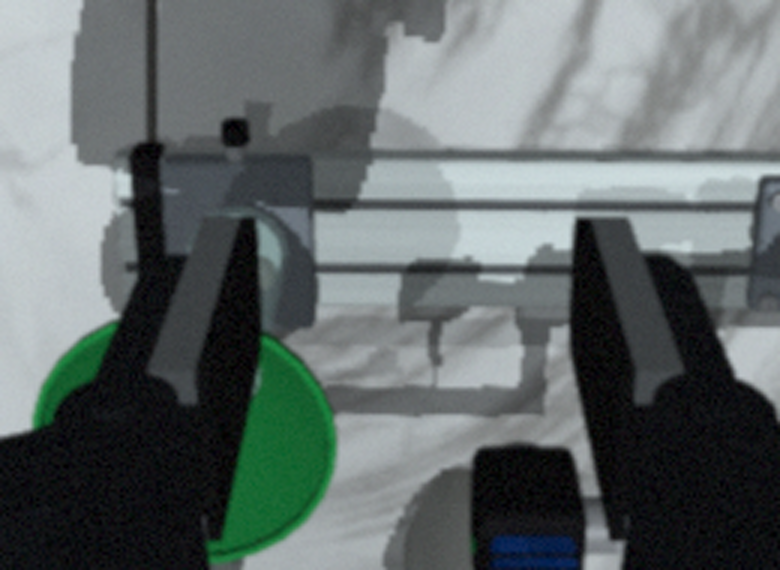

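View pics/t15.png

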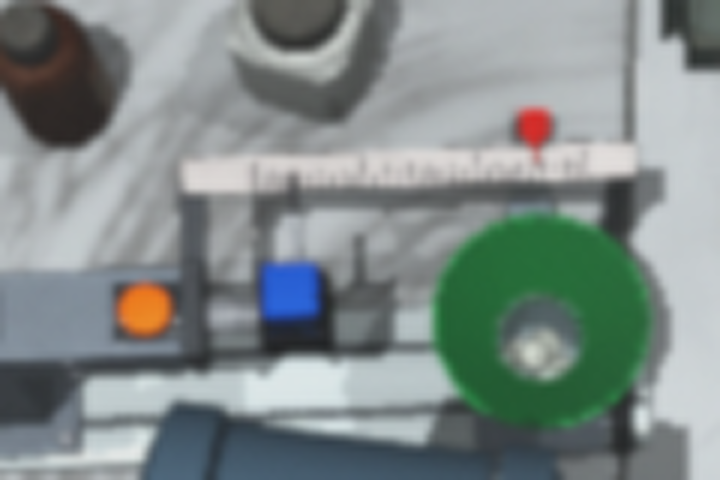

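The top crop shows everything clearly: pointer tip at px (269.0,209.7), red tip at (309.5,206.7), and blue top at (268.5,228.7).

```bash
python3 - <<'E'
from h import *
T=dict(np.load("t14.npz"));c=dict(np.load("w14.npz"))
a=np.radians(4.3);gx=np.array([np.sin(a),-np.cos(a),0])
P=plane(T,269.0,209.7,.187);M=plane(T,309.5,206.7,.187);B=plane(T,268.5,228.7,.244);F=plane(T,220+542/6,180+320/6,.15)
for n,X in(("P",P),("M",M),("B",B),("F",F)): print(n,X.round(4),"s",round(X@gx*1000,1))
bx=[(220,180)]
# red in wrist11
w=dict(np.load("w11.npz")); M2=plane(w,133.2,370.8,.184); print("M wrist",M2,M2@gx)
print("bluecentroid",blobs(T,(110,120,60),(130,255,255)))
h=cv2.resize(T["pixels"][195:220,255:320],None,fx=12,fy=12,interpolation=cv2.INTER_CUBIC); cv2.imwrite("pics/t16.png",h)
E
```

```text
P [0.6443 0.1293 0.187 ] s -80.6
M [0.6562 0.0207 0.187 ] s 28.6
B [0.5805 0.1247 0.244 ] s -80.8
F [0.5905 0.016  0.15  ] s 28.3
M wrist [0.65696617 0.02113752 0.184     ] 0.02818046644472114
bluecentroid [(8, 613, 176, 3, 3, [614.1, 177.1]), (104, 263, 224, 11, 10, [268.0, 228.5])]
```

View pics/t16.png

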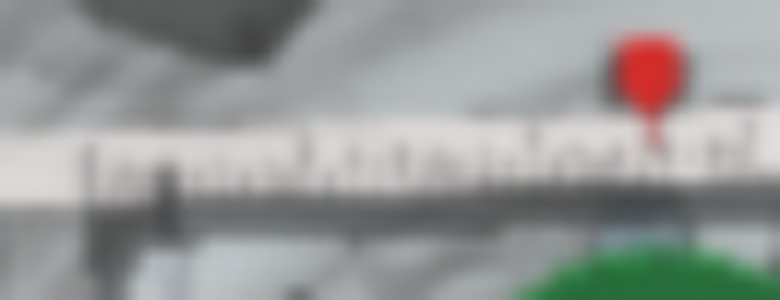

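The distance from pointer to mark is about 109–110 mm. The mark and funnel axis agree (s = 28.6 and 28.3 mm). To keep the fingers clear of the sleeve I'll turn the jaws across the arm (along gauge y).

```bash
python3 -m pendant '[[[0,0,0,0,0,0.055],[0,0,0,0,0,0.055],[0,0,0,0,0,0.055],[0,0,0,0,0,0.055],[0,0,0,0,0,0.055],[0,0,0,0,0,0.055],[0,0,0,0,0,0.055],[0,0,0,0,0,0.055],[0,0,0,0,0,0.055],[0,0,0,0,0,0]]]' 0.45; python3 -c "
from h import *
to((.580,.125,.30),94.3)
"
```

```text
time_s: 25.75
eef_pos: [0.4256, 0.0819, 0.3261]
eef_rot: [0.001, 0.689, 0.725, 0.004]
wrist_force: [0.0, -1.2, 0.2]
opening: 0.553
pos [0.4256 0.0819 0.3261] toolx yaw 92.9 tilt z [ 0.006  0.004 -1.   ] t 25.75 F [ 0.  -1.2  0.2] open 0.553 q [-0.09 -0.23  1.82  0.    1.55 -0.14]
shift units [0.1757 0.781  0.1362]
turn z units -0.0078
```

```bash
python3 -m pendant '[[[0.03,0.15,0,0,0,-0.008],[0.03,0.15,0,0,0,0],[0.03,0.15,0,0,0,0],[0.03,0.15,0,0,0,0],[0.03,0.15,0,0,0,0],[0,0,0,0,0,0]]]'; python3 -c "
from h import *
to((.580,.125,.211),94.3)
c=imaging.camera('wrist'); cv2.imwrite('pics/w17.png',c['pixels']); np.savez('w17.npz',**c)
S=imaging.camera('scene');crop(S,260,160,380,250,6,'s17.png')
"
```

```text
time_s: 26.5
eef_pos: [0.5814, 0.1267, 0.3247]
eef_rot: [0.0, 0.67, 0.743, 0.003]
wrist_force: [-0.1, -0.5, -0.3]
opening: 0.549
pos [0.5814 0.1267 0.3247] toolx yaw 95.89 tilt z [ 0.005  0.005 -1.   ] t 26.5 F [-0.1 -0.5 -0.3] open 0.549 q [ 0.01  0.16  1.44  0.    1.53 -0.09]
shift units [-0.0099 -0.0108  0.5685]
turn z units 0.0089
```

View pics/w17.png

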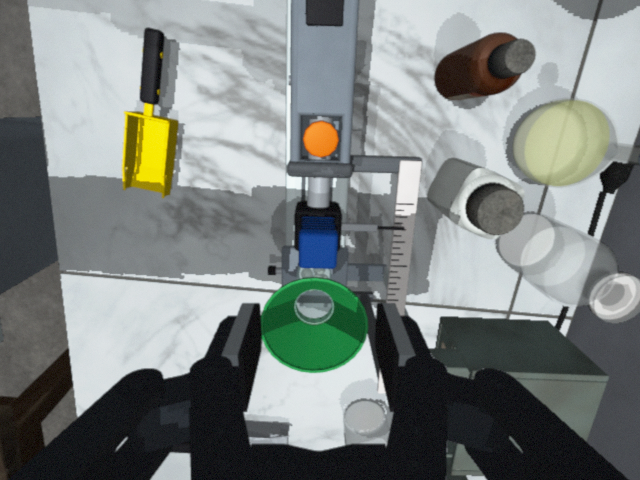

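View pics/s17.png

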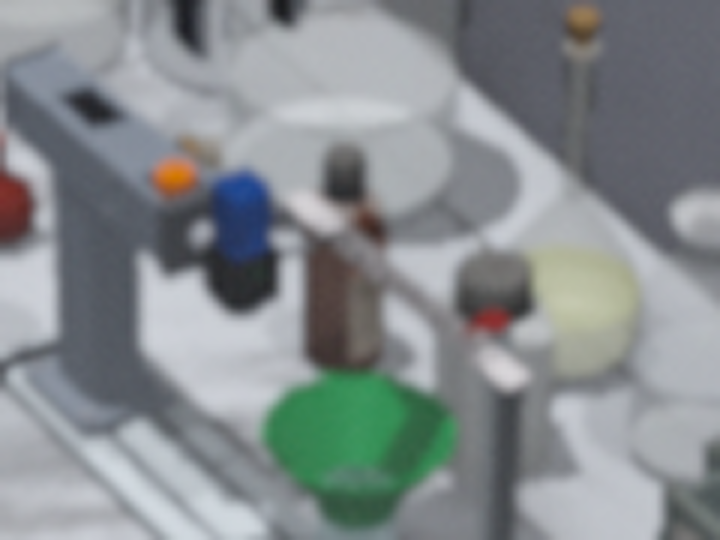

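The wrist view shows the grip at (319,250), the pointer at (404,228) on the scale, and a clear sleeve behind. I'll check the grip position from this view.

```bash
python3 - <<'E'
from h import *
w=dict(np.load("w17.npz")); T=dict(np.load("t14.npz"))
cv2.imwrite("pics/w17c.png",cv2.resize(w["pixels"][190:290,270:430],None,fx=5,fy=5,interpolation=cv2.INTER_CUBIC))
a=np.radians(4.3);gx=np.array([np.sin(a),-np.cos(a),0])
for p in((303,239),(335,238),(337,268),(302,268)): print(plane(w,*p,.244).round(4))
X=plane(w,319,253,.244);print(X,X@gx); Q=plane(w,403,228,.187);print("ptr",Q,Q@gx)
print(tri((w,319,253),(T,268.5,228.7)))
E
```

```text
[0.5718 0.1339 0.244 ]
[0.591  0.1365 0.244 ]
[0.5945 0.1171 0.244 ]
[0.5729 0.1149 0.244 ]
[0.58238715 0.12588847 0.244     ] -0.08186745897783436
ptr [0.64585098 0.13084947 0.187     ] -0.08205605949781263
(array([0.58194727, 0.12472862, 0.24022245]), [0.7, 0.7])
```

View pics/w17c.png

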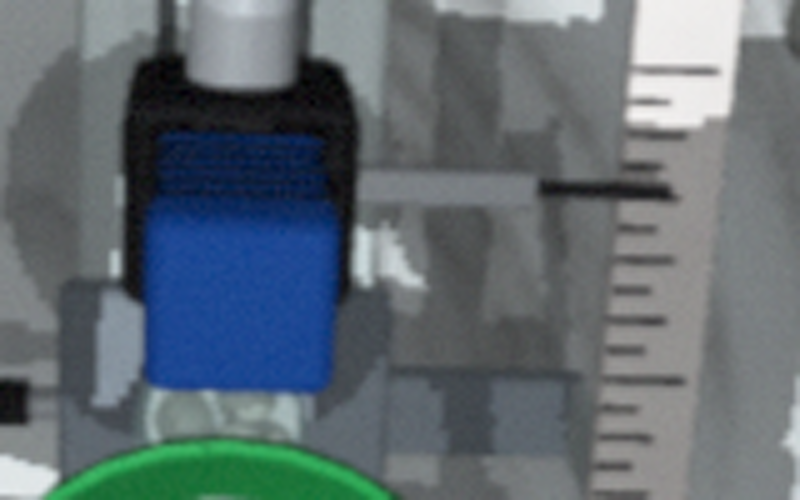

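```bash
python3 -m pendant '[[[-0.006,0,0.15,0,0,0.009],[0,0,0.15,0,0,0],[0,0,0.13,0,0,0],[0,0,0,0,0,0]]]'; python3 -c "
from h import *
to((.5815,.1255,.211),94.3)
"
```

```text
time_s: 27.1
eef_pos: [0.5785, 0.1251, 0.2387]
eef_rot: [0.001, 0.679, 0.734, 0.004]
wrist_force: [0.3, 0.9, 0.3]
opening: 0.549
pos [0.5785 0.1251 0.2387] toolx yaw 94.47 tilt z [ 0.007  0.004 -1.   ] t 27.1 F [0.3 0.9 0.3] open 0.549 q [ 0.01  0.21  1.56  0.    1.37 -0.07]
shift units [0.0003 0.0141 0.1385]
turn z units 0.001
```

```bash
python3 -m pendant '[[[0,0.015,0.07,0,0,0],[0,0,0.07,0,0,0],[0,0,0,0,0,0]]]'; python3 -m pendant '[[[0,0,0,0,0,0],[0,0,0,0,0,0],[0,0,0,0,0,0],[0,0,0,0,0,0]]]' 1; python3 -c "
from h import *
to((.5815,.1255,.211),94.3)
c=imaging.camera('wrist'); cv2.imwrite('pics/w18.png',c['pixels'])
S=imaging.camera('scene');crop(S,260,160,380,250,6,'s18.png')
"
```

```text
time_s: 27.48
eef_pos: [0.5829, 0.1253, 0.212]
eef_rot: [0.003, 0.679, 0.735, 0.005]
wrist_force: [-1.2, 0.7, -0.4]
opening: 0.548
time_s: 27.98
eef_pos: [0.5818, 0.1253, 0.2128]
eef_rot: [0.002, 0.679, 0.734, 0.004]
wrist_force: [-0.1, 0.5, -1.6]
opening: 0.269
pos [0.5818 0.1253 0.2128] toolx yaw 94.5 tilt z [ 0.008  0.004 -1.   ] t 27.98 F [-0.1  0.5 -1.6] open 0.269 q [ 0.01  0.24  1.58  0.    1.32 -0.07]
shift units [ 0.001  -0.0016  0.0088]
turn z units 0.0011
```

View pics/w18.png

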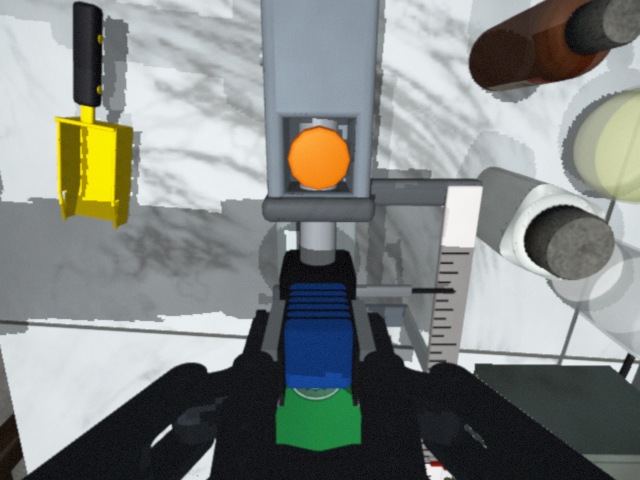

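View pics/s18.png

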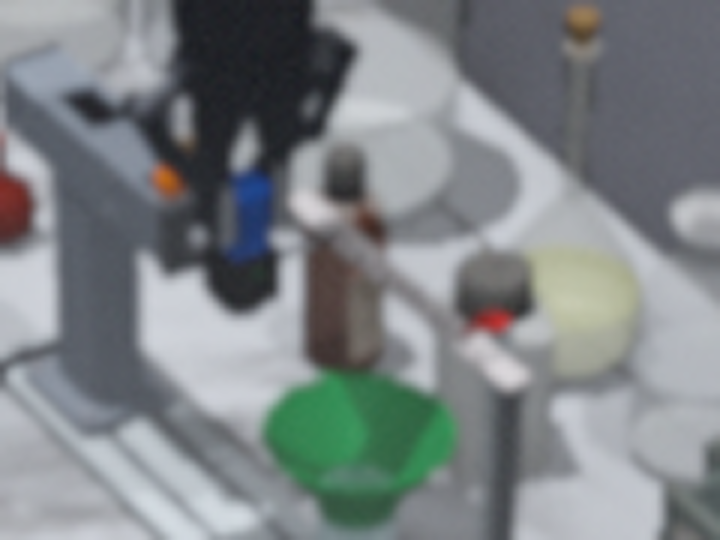

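The head is gripped (0.269, about 23 mm) and the pointer is visible at (453,291). I'll draw it out.

```bash
python3 -m pendant '[[[-0.05,0,0,0,0,0],[-0.07,0,0,0,0,0],[-0.07,0,0,0,0,0],[-0.07,0,0,0,0,0],[-0.07,0,0,0,0,0],[-0.07,0,0,0,0,0],[0,0,0,0,0,0]]]'; python3 -c "
from h import *
a=np.radians(4.3)
to((.5818+.1095*np.sin(a),.1253-.1095*np.cos(a),.2128),94.5)
c=imaging.camera('wrist'); cv2.imwrite('pics/w19.png',c['pixels'])
"
```

```text
time_s: 28.95
eef_pos: [0.5877, 0.0428, 0.2128]
eef_rot: [-0.001, 0.679, 0.734, 0.007]
wrist_force: [0.8, 3.6, -1.8]
opening: 0.27
pos [0.5877 0.0428 0.2128] toolx yaw 94.52 tilt z [ 0.008  0.011 -1.   ] t 28.95 F [ 0.8  3.6 -1.8] open 0.27 q [-0.14  0.22  1.6   0.01  1.32 -0.22]
shift units [-0.1339  0.0008 -0.0016]
turn z units 0.0001
```

View pics/w19.png

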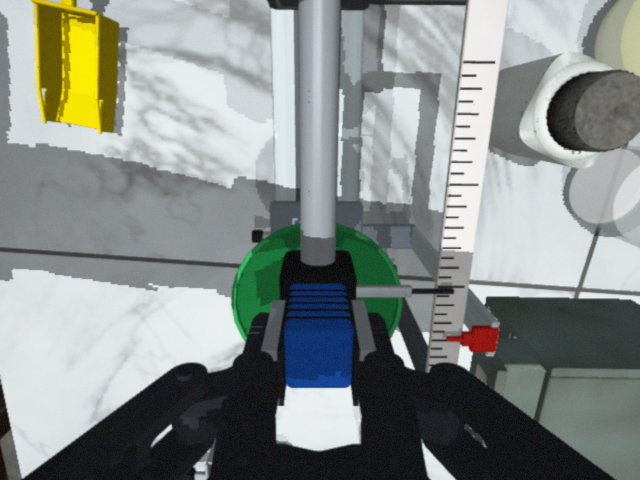

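```bash
python3 -m pendant '[[[-0.07,0,0,0,0,0],[-0.06,0,0,0,0,0],[0,0,0,0,0,0]]]'; python3 -c "
from h import *
a=np.radians(4.3)
to((.5818+.1095*np.sin(a),.1253-.1095*np.cos(a),.2128),94.5)
c=imaging.camera('wrist'); crop(c,380,220,520,340,5,'w20.png');np.savez('w20.npz',**c)
"
```

```text
time_s: 29.38
eef_pos: [0.5894, 0.019, 0.2128]
eef_rot: [-0.003, 0.678, 0.735, 0.008]
wrist_force: [0.9, 5.3, -1.8]
opening: 0.266
pos [0.5894 0.019  0.2128] toolx yaw 94.61 tilt z [ 0.007  0.016 -1.   ] t 29.38 F [ 0.9  5.3 -1.8] open 0.266 q [-0.18  0.22  1.59  0.02  1.32 -0.26]
shift units [-0.0146  0.0017 -0.0004]
turn z units 0.0006
```

View pics/w20.png

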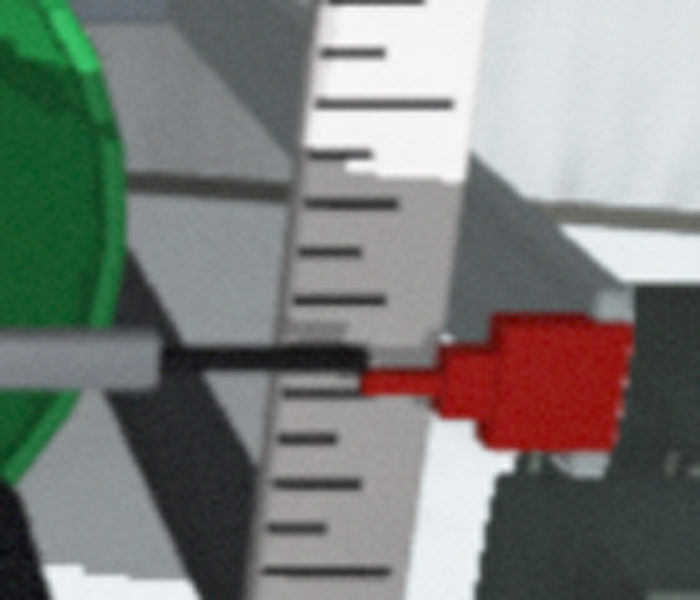

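About 2.6 mm remains in the image and 2.9 mm by kinematics.

```bash
python3 -m pendant '[[[-0.015,0,0,0,0,0],[0,0,0,0,0,0],[0,0,0,0,0,0]]]'; python3 -c "
from h import *
a=np.radians(4.3)
to((.5818+.1095*np.sin(a),.1253-.1095*np.cos(a),.2128),94.5)
c=imaging.camera('wrist'); crop(c,380,220,520,340,5,'w21.png');np.savez('w21.npz',**c)
"
```

```text
time_s: 29.8
eef_pos: [0.5895, 0.0179, 0.2128]
eef_rot: [-0.004, 0.678, 0.735, 0.01]
wrist_force: [0.3, 5.4, -0.8]
opening: 0.272
pos [0.5895 0.0179 0.2128] toolx yaw 94.68 tilt z [ 0.007  0.019 -1.   ] t 29.8 F [ 0.3  5.4 -0.8] open 0.272 q [-0.18  0.22  1.59  0.02  1.32 -0.27]
shift units [-0.0093  0.0017 -0.0004]
turn z units 0.001
```

View pics/w21.png

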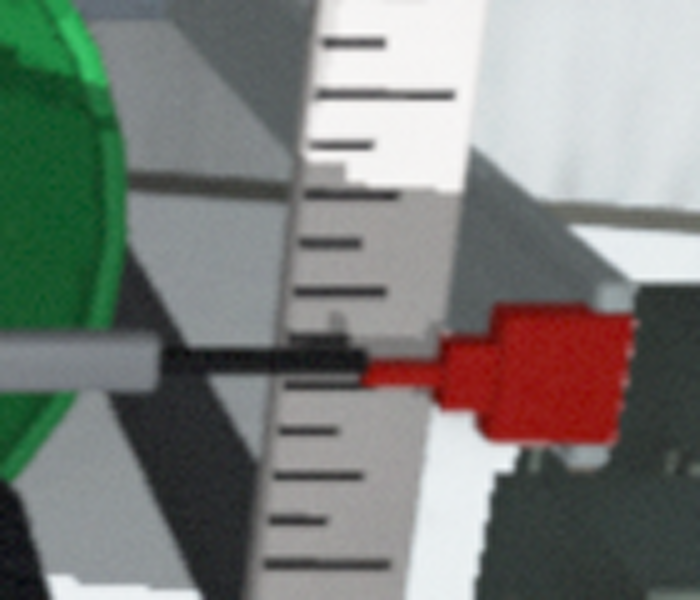

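```bash
python3 -m pendant '[[[-0.017,0,0,0,-0.001,0],[0,0,0,0,0,0]]]'; python3 -c "
from h import *
a=np.radians(4.3)
to((.5818+.1095*np.sin(a),.1253-.1095*np.cos(a),.2128),94.5)
c=imaging.camera('wrist'); crop(c,380,220,520,340,5,'w22.png');np.savez('w22.npz',**c)
"
```

```text
time_s: 30.1
eef_pos: [0.5897, 0.0163, 0.2128]
eef_rot: [-0.004, 0.677, 0.736, 0.01]
wrist_force: [0.1, 5.3, -1.2]
opening: 0.271
pos [0.5897 0.0163 0.2128] toolx yaw 94.72 tilt z [ 0.008  0.019 -1.   ] t 30.1 F [ 0.1  5.3 -1.2] open 0.271 q [-0.18  0.22  1.59  0.02  1.32 -0.27]
shift units [-0.0009  0.0016 -0.0002]
turn z units 0.0012
```

View pics/w22.png

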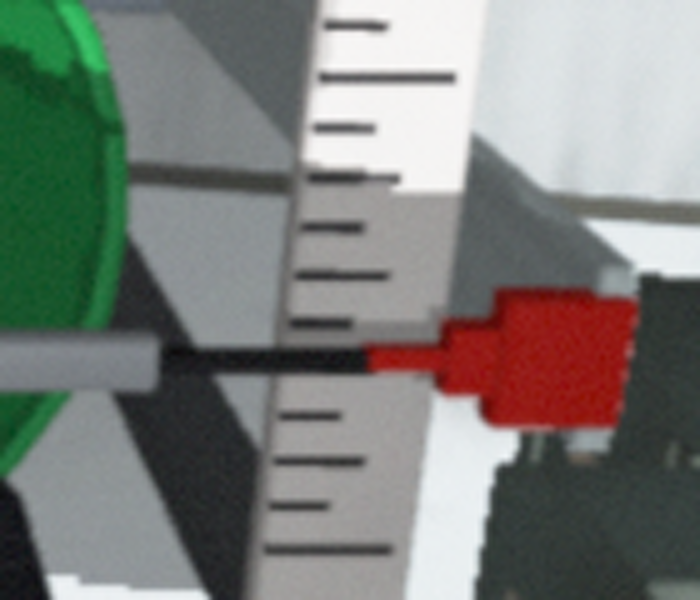

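Pointer and red tip are at the same row (359 and 358). I'll check the hold over time using camera calls only, with the target unchanged.

```bash
python3 -c "
from h import *
for i in range(14):
    c=imaging.camera('wrist')
    if i%3==0: p,R,o=pose(); print(round(o['time_s'],2),p.round(4),o['wrist_force'].round(1))
crop(c,380,220,520,340,5,'w23.png')
T=imaging.camera('top');S=imaging.camera('scene');cv2.imwrite('pics/t23.png',T['pixels']);cv2.imwrite('pics/s23.png',S['pixels'])
"
```

```text
30.2 [0.5896 0.0164 0.2128] [ 1.1  5.7 -0.6]
30.35 [0.5897 0.0164 0.2127] [ 0.6  6.1 -2.2]
30.5 [0.5896 0.0164 0.2128] [ 1.4  6.9 -1.2]
30.65 [0.5897 0.0163 0.2128] [ 1.   6.2 -1.4]
30.8 [0.5897 0.0163 0.2128] [ 1.3  5.9 -1.2]
```

View pics/w23.png

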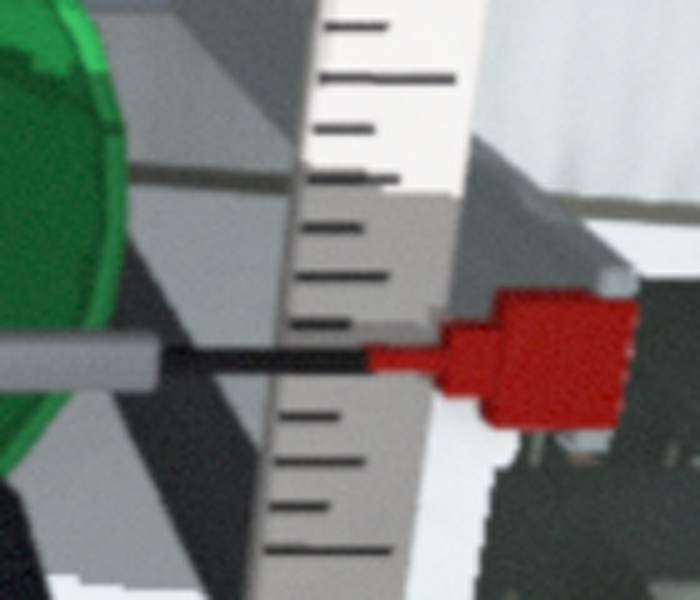

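View pics/s23.png

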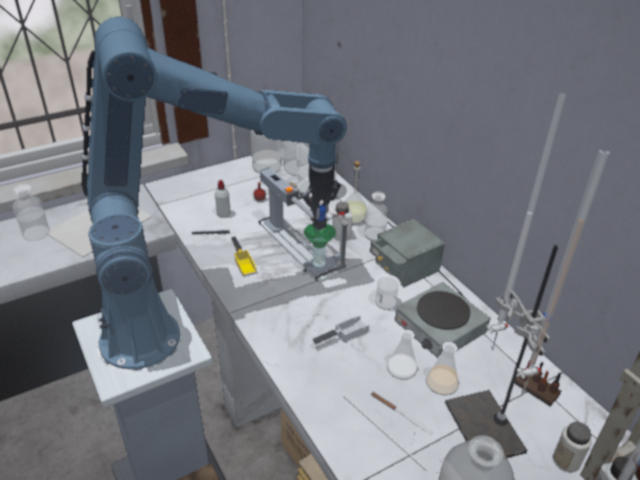

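View pics/t23.png

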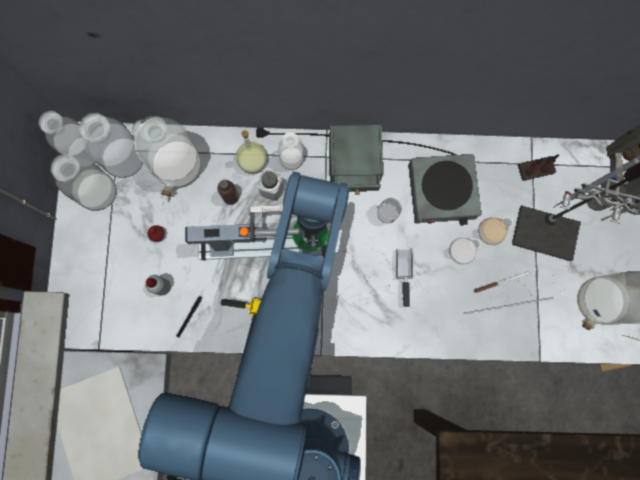

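The hold is steady, the scoop stands empty, the other objects are where they were, and no stray balls are visible. Handing in.

```bash
python3 -c "
from bench import ctrl
print(ctrl.hand_in())"
```

```text
the job is handed in; nothing more can be done
None
```

I tipped the balls through the funnel into the tube and stood the empty scoop back on the bench, about 2 cm from where it started. I then pressed the lock button (5.3 N), took the head by the blue grip and drew it out about 109 mm to the red mark. I handed in at about 31 s, still holding it.

Last checks:
- **Pointer:** in the wrist picture the pointer and red tip stood within about 0.2 mm of each other. The TCP held steady within 0.1 mm over 0.6 s, against a spring force of about 6 N.
- **Agreement:** the column axis and red mark agreed to 0.3 mm along the arm, and the travel by the robot's own readings agreed with the picture to about 0.2 mm.
- **Balls:** they were seen in the tube, with the scoop empty and none stray on the bench. I did not count all six one by one, because the lower layer is hidden.
- **Other objects:** the glassware and bottles look unmoved in the scene and top views.
- **Disagreement:** the two-view heights from close wrist baselines were rough, e.g. 47–64 mm for the handle ends. For those I used the scene and top views, which gave 29 mm against 30 mm in the text.

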